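Line up the bench containers by height on the bottle rail

ROBOT

A 7-joint arm with a two-finger parallel gripper is mounted at the origin on a cart in front of the work surface, level with it; the furniture and walls round the work are solid. World frame = base frame: x ahead of the robot, y to its left, z up, the work surface at z = 0. Lengths are in m, angles in rad, forces in N, time in s.
With the tool pointing down it reaches from about 0.425 to 0.875 m from the base axis. Payload 4.7 kg.
Tool frame: the origin (TCP) lies at the very end of the fingers, on their centre line; the grasp point (between the pads) lies 19 mm behind it (manip.grip_point_offset is the distance from the TCP to the grasp point, in m); z points along the fingers, y is the direction in which the jaws open and shut (so a half turn about z gives the same grasp; the last joint's range is limited). The gripper opens to 87 mm and grips with 3 to 60 N. Pads are 19 mm wide; open, the fingers measure 117 mm over their backs; the gripper's body (75 mm by 190 mm) begins 51 mm behind the grasp point.
Start: joints at [-1.23, 0.321, -0.07, 1.45, 0.023, 1.371, -0.057], TCP at [0.209, 0.616, 0.223] pointing down, gripper open.
Joint ranges: [-2.86, 2.86], [-0.3, 2.09], [-1.38, 1.24], [0.06, 2.45], [-1.56, 4.7], [0.09, 2.05], [-2.69, 2.69]. Speed limits (rad/s): [2.57, 2.57, 3.14, 3.14, 3.14, 3.14, 3.14].

INTERFACE

Orientations are given as a rotation vector (axis times angle).
In Python, from bench import manip, vision gives the robot as it stands. The module is installed in compiled form; this text tells all that it offers.
- The arm moves only by the tool carry_out, never from a script. Its arguments are lists of equal length, an entry for each row: "jaw": the opening, from -1 (shut) to 1 (fully open); "translation": the shift along the world's x, y, z in m, a list of three; "rotation": the turn, a rotation vector about the world's x, y, z in degrees, a list of three. A call has exactly 8 rows; each row shifts and turns the pose as measured when the row begins; what a row does not reach is not made up. A row lasts 1/8 s, in which the tool goes at most 62.5 mm and 10.7 degrees, less where a joint would pass 70% of its speed; a pose out of reach is approached as far as the arm can. A call with a gripper value outside its range is refused whole. The fingers move at their own pace and stop on an object; "force" is the grip in N (left out, the last holds). Time passes only in rows, so rows that do not move let the fingers close, or fill a call up. It gives the time, the measured TCP pose, the force and the opening at its end, in the units of the state.
- manip.state(): the state, without advancing time (a new reading comes with each control period).
- vision.snapshot(name): name is "side" or "top"; returns the picture (480x640x3 uint8, blue, green, red); there is no depth.
- vision.camera_model(name): a dict with "K" (3x3 intrinsics, pixels), "R" (3x3) and "t" (3): a world point X has camera coordinates R X + t. Camera axes: x right, y down, z forward; pixel columns grow to the right and rows downward; lengths in m; the calibration is good to about 2 mm. A picture is of the moment at which its call begins. camera_model takes no time and is no camera call.
- manip.job_done(): hands the job in, once; it reports no verdict.
The state is a dict: "clock": time; "joint_pos": joint angles; "qd": joint speeds; "effort": joint torques, N m; "position": TCP position; "eef_rot": TCP orientation; "contact_force": force on the tool from outside, world axes, zero at the start; "wrist_torque": the same for the moment, N m; "finger_gap": opening from 0.0 (shut) to 1.0 (fully open).
Only numpy, scipy, OpenCV 4.12 (cv2) and the standard library are available. Lean on these libraries where they do the work, as an engineer would, in place of code of your own. Each camera call takes 0.05 s, during which the arm holds its last target.

TASK

Put the two bottles and the two jars onto the four round cork pads of the low rail, one standing in the middle of each pad, in order of height: the tallest on the pad next to the upright bookend, the shortest on the pad farthest from it. Keep every one of them upright all the time, and leave the pliers that lie among them where they are.

Things in the scene. Friction and masses are not known exactly. Their poses are not given: they have to be found in the camera images.
- large_bottle: white plastic bottle with a cap, the tallest of the four: 110 mm high: body 52 mm across, narrowing to a shoulder below 95 mm, cap 27 mm across from 95 to 110 mm; straight body up to 79 mm; about 0.12 kg; stands upright, origin at the centre of its underside, z up
- small_bottle: small cream bottle with a thin black cap, 66 mm high: body 36 mm across up to its shoulder, below 57 mm, straight to about 40 mm, cap 13 mm across; about 0.06 kg; stands upright, origin at the centre of its underside, z up
- wide_jar: plain white screw jar with a black lid, 47 mm high: 34 mm across low down (5 to 15 mm), neck 28 mm, fixed straight lid 32 mm across from 31 to 47 mm; about 0.05 kg; stands upright, origin at the centre of its underside, z up
- jar: little amber sample jar with a black lid, the shortest of the four: 21 mm across, 32 mm high, lid fixed, from 22 mm up; about 0.03 kg; stands upright, origin at the centre of its underside, z up
- pad_1: round cork pad, 60 mm across and 4 mm thick, on the low rail; origin at the centre of its underside, 6 mm above the bench, so its top is 10 mm above the bench; the first (nearest the robot) of the four in the row counted from the robot (62 to 78 mm from pad to pad). The rail is fixed, 346 x 70 mm, 8 mm high, on the right of the bench, running obliquely from near the robot to the far right
- pad_2: round cork pad, 60 mm across and 4 mm thick, on the low rail; origin at the centre of its underside, 6 mm above the bench, so its top is 10 mm above the bench; the second of the four in the row counted from the robot (62 to 78 mm from pad to pad). The rail is fixed, 346 x 70 mm, 8 mm high, on the right of the bench, running obliquely from near the robot to the far right
- pad_3: round cork pad, 60 mm across and 4 mm thick, on the low rail; origin at the centre of its underside, 6 mm above the bench, so its top is 10 mm above the bench; the third of the four in the row counted from the robot (62 to 78 mm from pad to pad). The rail is fixed, 346 x 70 mm, 8 mm high, on the right of the bench, running obliquely from near the robot to the far right
- pad_4: round cork pad, 60 mm across and 4 mm thick, on the low rail; origin at the centre of its underside, 6 mm above the bench, so its top is 10 mm above the bench; the fourth (farthest) of the four in the row counted from the robot (62 to 78 mm from pad to pad). The rail is fixed, 346 x 70 mm, 8 mm high, on the right of the bench, running obliquely from near the robot to the far right
- bookend: upright dark steel plate, 62 mm wide (its y), 4 to 8 mm thick (its x, along the row), fixed across the near or the far end of the rail (the other end has only a low strip), its top 52 mm above the bench; origin at the centre of its foot, 6 mm above the bench, about 58 mm (54 to 62) from the middle of the end pad beside it. A wall cabinet hangs 0.66 m up, beyond x 0.56
- pliers: small pair of side cutters with red handles lying flat among the containers, 34 x 113 x 10 mm, long along its y, which lies nearly along the robot x axis; origin at the centre of its underside; to be left alone. Mind the black soldering station (about 150 x 190 mm, 175 mm high, centred near x 0.57, y -0.01 m, turned 24 degrees clockwise) stands between the containers and the rail
Mind the look-alikes: they are no part of the job. What is shaped like the small_bottle but pink is not meant.

How it is judged:
At the end, for the whole second after the job is handed in: In order from the bookend: large bottle, small bottle, wide jar, little jar, each released, at rest and upright (0.1 rad) on its own pad, centre within 14 mm of the pad's, underside on the cork (1 to 8 mm above the pad's origin). The pliers are within 30 mm of where they lay (((horizontal distance between bookend and pad_1 below 0.1 m and horizontal distance between large_bottle and pad_1 below 0.014 m and z of large_bottle in the frame of pad_1 between 0.001 and 0.008 m and horizontal distance between small_bottle and pad_2 below 0.014 m and z of small_bottle in the frame of pad_2 between 0.001 and 0.008 m and horizontal distance between wide_jar and pad_3 below 0.014 m and z of wide_jar in the frame of pad_3 between 0.001 and 0.008 m and horizontal distance between jar and pad_4 below 0.014 m and z of jar in the frame of pad_4 between 0.001 and 0.008 m) or (horizontal distance between bookend and pad_4 below 0.1 m and horizontal distance between large_bottle and pad_4 below 0.014 m and z of large_bottle in the frame of pad_4 between 0.001 and 0.008 m and horizontal distance between small_bottle and pad_3 below 0.014 m and z of small_bottle in the frame of pad_3 between 0.001 and 0.008 m and horizontal distance between wide_jar and pad_2 below 0.014 m and z of wide_jar in the frame of pad_2 between 0.001 and 0.008 m and horizontal distance between jar and pad_1 below 0.014 m and z of jar in the frame of pad_1 between 0.001 and 0.008 m)) and angle between each of large_bottle, small_bottle, wide_jar, jar's own z axis and vertical below 0.1 rad and linear speed of each of large_bottle, small_bottle, wide_jar, jar below 0.02 m/s and distance of pliers from where it was at the start of the episode below 0.03 m); the robot touches nothing.
It fails at once if the large bottle was tipped by more than 0.5 rad (angle between large_bottle's own z axis and vertical above 0.5 rad).
It fails at once if the small bottle was tipped by more than 0.5 rad (angle between small_bottle's own z axis and vertical above 0.5 rad).
It fails at once if the wide jar was tipped by more than 0.5 rad (angle between wide_jar's own z axis and vertical above 0.5 rad).
It fails at once if the little jar was tipped by more than 0.5 rad (angle between jar's own z axis and vertical above 0.5 rad).
It fails at once if the pliers were moved by more than 30 mm (distance of pliers from where it was at the start of the episode above 0.03 m).
It also fails if it takes over 128 s, if anything falls off the work surface, if the arm or the gripper's body presses on something with over 40 N, if the wrist force passes 120 N, or if a joint passes its speed limit or range.

## Working session

There is one attempt and no reset: what is moved stays moved. The work goes in short steps, Python scripts to look and compute and a tool call to move; the robot and the scene stay as the last step left them, time stands still between calls to the robot, and variables do not carry over. Pictures are saved under pics/ and viewed, and the job is handed in when it is done.

Besides the shell and the picture viewer there is one more tool, called after "Request:" as name(argument=value, ...), one argument or row to a line, values as JSON. carry_out: Moves the arm, as the interface text tells. Its arguments: {"type":"object","properties":{"jaw":{"type":"array"},"translation":{"type":"array"},"rotation":{"type":"array"},"force":{"type":"number"}},"required":["jaw","translation","rotation"]}

```bash
mkdir -p pics
python3 - <<'E'
from bench import manip, vision
import cv2
for n in("side","top"):
    cv2.imwrite(f"pics/{n}0.png",vision.snapshot(n))
    m=vision.camera_model(n);print(n,m)
print(manip.state(),manip.grip_point_offset)
E
```

```text
side {'K': array([[615.525132  ,   0.        , 327.30494611],
       [  0.        , 615.525132  , 231.0395013 ],
       [  0.        ,   0.        ,   1.        ]]), 'R': array([[-0.9677606 ,  0.25147907,  0.0140608 ],
       [ 0.14940573,  0.61810564, -0.77176638],
       [-0.20277415, -0.74478433, -0.63575069]]), 't': array([ 0.49405979, -0.02715115,  1.31844295])}
top {'K': array([[595.84967508,   0.        , 317.75988613],
       [  0.        , 595.84967508, 244.71636086],
       [  0.        ,   0.        ,   1.        ]]), 'R': array([[-0.01834445, -0.99979509, -0.00855926],
       [-0.99205561,  0.01926672, -0.12431599],
       [ 0.12445543,  0.00621075, -0.99220576]]), 't': array([-0.04228508,  0.51316926,  1.35470434])}
{'clock': 0.1, 'joint_pos': array([-1.22988439,  0.32175247, -0.07005218,  1.45155302,  0.02258766,
        1.37081037, -0.05691652]), 'qd': array([ 0.00139579, -0.00154316, -0.000461  , -0.00298537, -0.00051006,
       -0.00071478, -0.00132254]), 'effort': array([ 5.96102973e-05, -4.92568088e+01, -4.05495074e-01, -3.13397169e+01,
       -6.42815558e-02,  3.94909456e-02,  6.14681562e-05]), 'position': array([0.20856721, 0.6151015 , 0.22156829]), 'eef_rot': array([-5.11076286e-01, -3.09954772e+00,  2.71189840e-03]), 'contact_force': array([ 0.21107987, -0.49062113,  0.55872575]), 'wrist_torque': array([ 0.00311587, -0.01225433,  0.01246792]), 'finger_gap': 0.9999462701680158} 0.0187
```

View pics/side0.png

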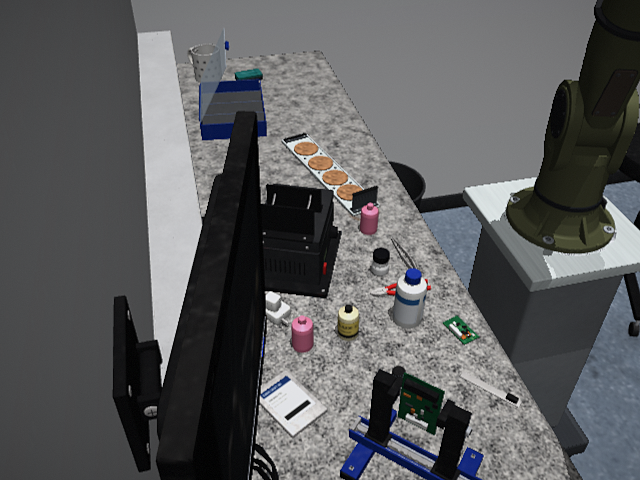

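View pics/top0.png

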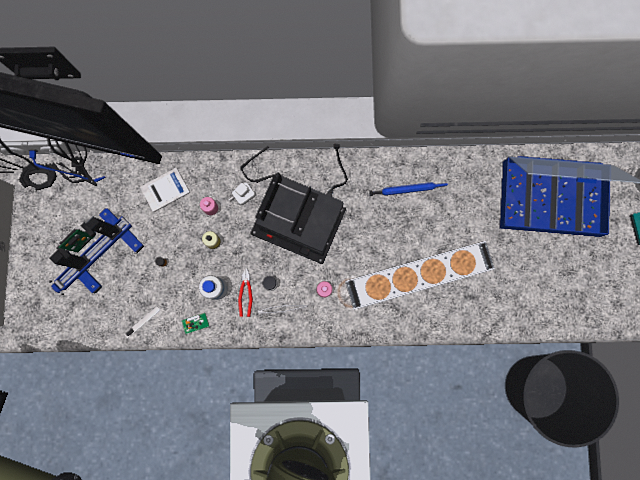

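Run:
```python
import cv2
t=cv2.imread("pics/top0.png");s=cv2.imread("pics/side0.png")
def c(im,x0,y0,x1,y1,k,n): cv2.imwrite(f"pics/{n}.png",cv2.resize(im[y0:y1,x0:x1],None,fx=k,fy=k,interpolation=cv2.INTER_CUBIC))
c(t,140,190,290,310,5,"t_cont")
c(t,310,230,500,310,4,"t_rail")
c(s,270,120,400,240,5,"s_rail")
c(s,280,230,440,360,5,"s_cont")
```

```text
(no output)
```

View pics/t_cont.png

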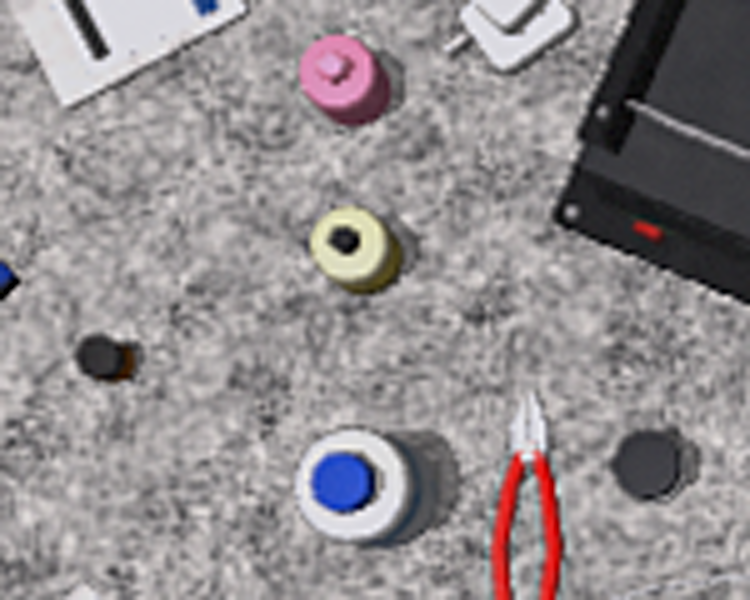

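View pics/t_rail.png

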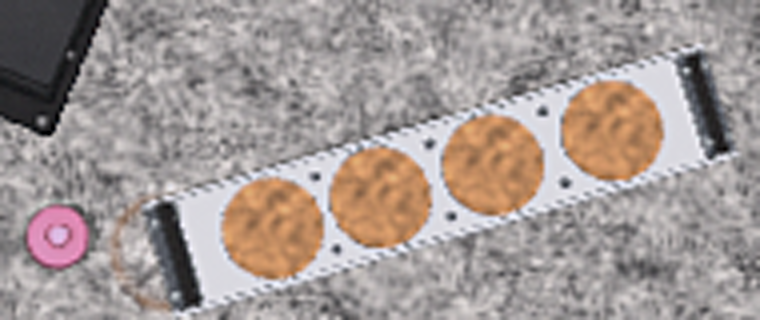

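View pics/s_rail.png

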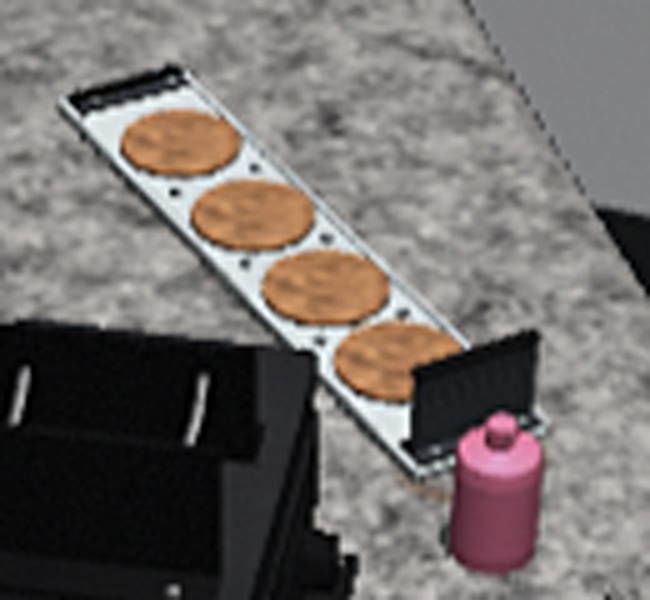

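View pics/s_cont.png

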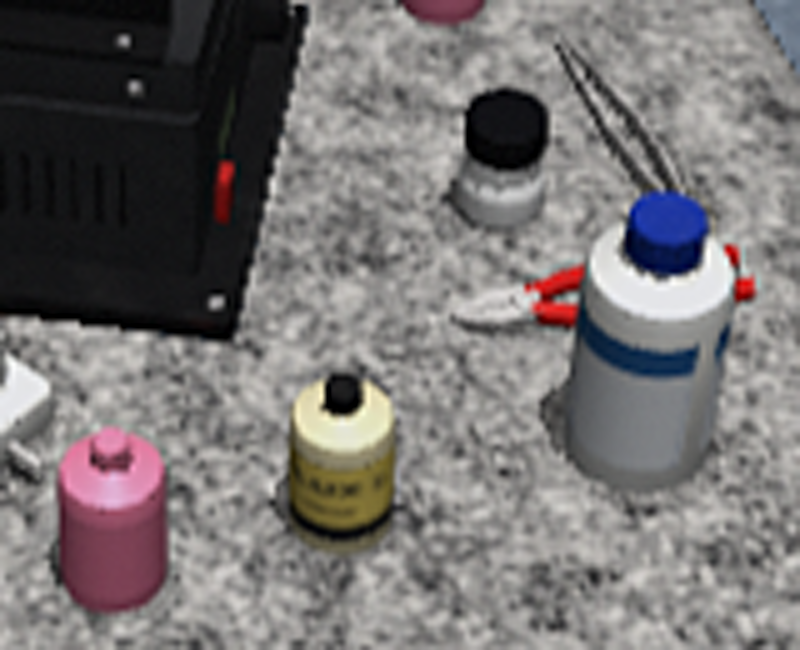

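```bash
cat > h.py <<'E'
import numpy as np, cv2
from bench import manip, vision
def ray(n,px,z):
    m=vision.camera_model(n);d=m["R"].T@np.linalg.inv(m["K"])@np.array([px[0],px[1],1.]);c=-m["R"].T@m["t"]
    return c+d*(z-c[2])/d[2]
def proj(n,X):
    m=vision.camera_model(n);p=m["K"]@(m["R"]@np.array(X)+m["t"]);return p[:2]/p[2]
def sc(p,o,k): return [(p[0]+.5)/k-.5+o[0],(p[1]+.5)/k-.5+o[1]]
E
python3 - <<'E'
from h import *
np.set_printoptions(precision=4,suppress=True)
T={"pad1":((272,228),.01),"pad2":((380,197),.01),"pad3":((493,164),.01),"pad4":((612,130),.01),"pinkR":((57,236),.066)}
for n,(p,z) in T.items(): print("top",n,ray("top",sc(p,(310,230),4),z))
for n,(p,z) in {"large":((343,483),.11),"small":((345,240),.066),"wide":((648,466),.047),"jar":((101,358),.032),"pinkL":((335,66),.066),"plier_tip":((530,395),.005)}.items():
    X=ray("top",sc(p,(140,190),5),z);print("top",n,X,proj("side",X))
for n,(p,z) in {"pad1":((404,362),.01),"pad2":((327,287),.01),"pad3":((254,215),.01),"pad4":((181,144),.01)}.items(): print("side",n,ray("side",sc(p,(270,120),5),z))
for n,(p,z) in {"large":((668,212),.11),"small":((344,381),.066),"wide":((508,110),.047)}.items(): print("side",n,ray("side",sc(p,(280,230),5),z))
for n,p in {"bookTop":((175,258)),"tipstat":((50,130))}.items(): print(n,ray("top",sc(p,(310,230),4),.05))
E
```

```text
top pad1 [ 0.4134 -0.1902  0.01  ]
top pad2 [ 0.4304 -0.2539  0.01  ]
top pad3 [ 0.4485 -0.3209  0.01  ]
top pad4 [ 0.4672 -0.3915  0.01  ]
top pinkR [ 0.4083 -0.0641  0.066 ]
top large [0.416  0.1879 0.11  ] [411.6027 270.8708]
top small [0.5291 0.196  0.066 ] [346.665  304.4825]
top wide [0.4249 0.0605 0.047 ] [379.8327 250.9469]
top jar [0.4808 0.3158 0.032 ] [396.5686 368.228 ]
top pinkL [0.6098 0.2009 0.066 ] [299.9231 315.2218]
top plier_tip [0.4621 0.1197 0.005 ] [369.1864 291.9387]
side pad1 [ 0.4102 -0.1828  0.01  ]
side pad2 [ 0.4282 -0.2473  0.01  ]
side pad3 [ 0.4462 -0.3131  0.01  ]
side pad4 [ 0.4655 -0.3825  0.01  ]
side large [0.4144 0.1911 0.11  ]
side small [0.5272 0.1995 0.066 ]
side wide [0.4229 0.0628 0.047 ]
bookTop [ 0.3953 -0.1309  0.05  ]
tipstat [ 0.4697 -0.0613  0.05  ]
```

Request:
carry_out(
  jaw=[0.2,0.2,0.2,0.2,0.2,0.2,0.2,0.2],
  translation=[
    [0.034,-0.0374,0.004],
    [0.034,-0.0374,0.004],
    [0.034,-0.0374,0.004],
    [0.034,-0.0374,0.004],
    [0.034,-0.0374,0.004],
    [0.034,-0.0374,0.004],
    [0.034,-0.0374,0.004],
    [0.034,-0.0374,0.004],
  ],
  rotation=[
    [0,0,-8.9],
    [0,0,-8.9],
    [0,0,-8.9],
    [0,0,-8.9],
    [0,0,-8.9],
    [0,0,-8.9],
    [0,0,-8.9],
    [0,0,-8.9],
  ],
  force=12,
)

```text
clock: 1.1
position: [0.4807, 0.3077, 0.2494]
eef_rot: [-2.248, -2.185, 0.008]
contact_force: [0.6, 1.2, 0.8]
finger_gap: 0.601
```

Request:
carry_out(
  jaw=[0.2,0.2,0.2,0.2,0.2,0.2,0.2,0.2],
  translation=[
    [0,0.008,-0.03],
    [0,0,-0.03],
    [0,0,-0.03],
    [0,0,-0.03],
    [0,0,-0.03],
    [0,0,-0.02],
    [0,0,0],
    [0,0,0],
  ],
  rotation=[
    [0,0,1.6],
    [0,0,0],
    [0,0,0],
    [0,0,0],
    [0,0,0],
    [0,0,0],
    [0,0,0],
    [0,0,0],
  ],
)

```text
clock: 2.1
position: [0.4837, 0.3081, 0.0734]
eef_rot: [-2.233, -2.204, 0.012]
contact_force: [0.4, -0.2, 1.0]
finger_gap: 0.602
```

```bash
cat >> h.py <<'E'
from scipy.spatial.transform import Rotation as Ro
def st():
    s=manip.state();R=Ro.from_rotvec(s["eef_rot"]).as_matrix();y=R[:,1]
    print("t",s["clock"],"pos",np.round(s["position"],4),"yaw",round(np.degrees(np.arctan2(y[1],y[0])),1),"tilt",np.round(R[:2,2],3),"gap",round(s["finger_gap"]*87,1),"j7",round(s["joint_pos"][6],2),"F",np.round(s["contact_force"],1))
def crop(n,x0,y0,x1,y1,k,f):
    im=vision.snapshot(n);cv2.imwrite(f"pics/{f}.png",cv2.resize(im[y0:y1,x0:x1],None,fx=k,fy=k,interpolation=cv2.INTER_CUBIC))
E
python3 - <<'E'
from h import *
st()
crop("top",0,150,320,350,2.5,"a1");crop("side",280,200,600,440,2.5,"a1s")
print(proj("top",manip.state()["position"]),proj("side",manip.state()["position"]))
E
```

```text
t 2.1 pos [0.4837 0.3081 0.0734] yaw -0.7 tilt [-0.009 -0.002] gap 52.4 j7 -0.55 F [ 0.4 -0.2  1. ]
[158.12571831 258.01090838] [395.39068    347.62482993]
```

View pics/a1.png

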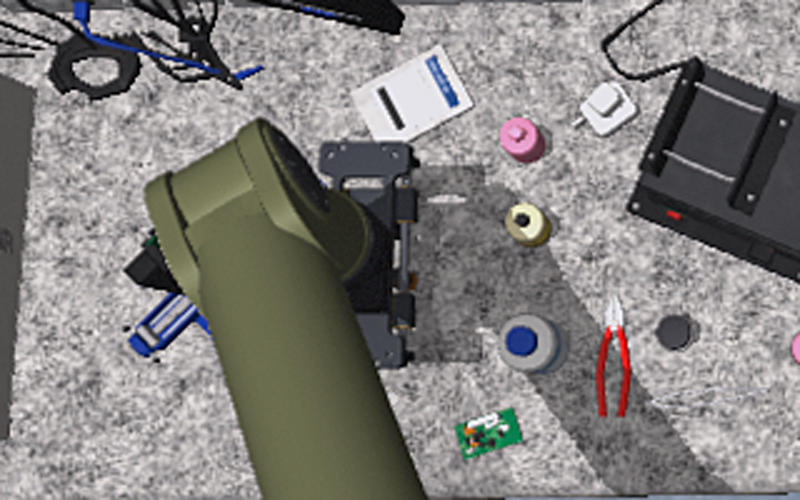

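View pics/a1s.png

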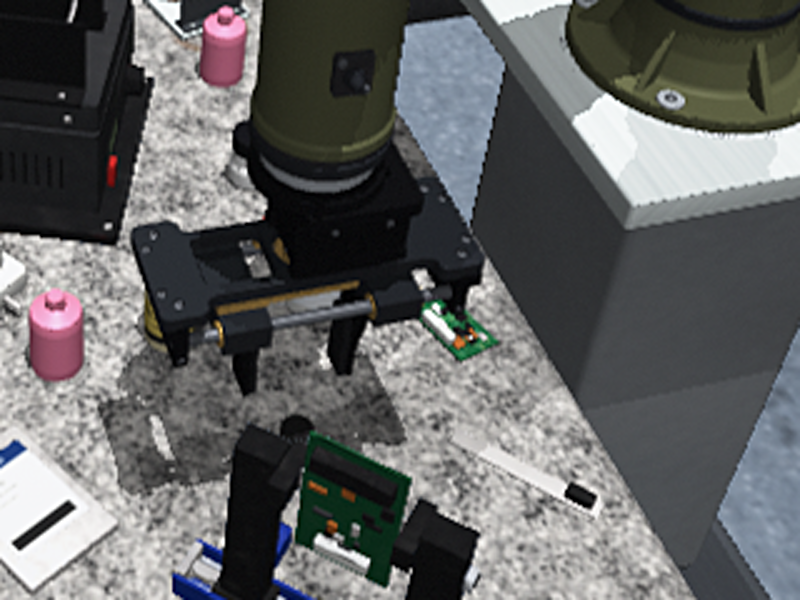

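Request:
carry_out(
  jaw=[0.2,0.2,0.2,0.2,0.2,0.2,0.2,0.2],
  translation=[
    [-0.003,0.008,0],
    [0,0,0],
    [0,0,0],
    [0,0,-0.01],
    [0,0,-0.01],
    [0,0,0],
    [0,0,0],
    [0,0,0],
  ],
  rotation=[
    [0,0,0],
    [0,0,0],
    [0,0,0],
    [0,0,0],
    [0,0,0],
    [0,0,0],
    [0,0,0],
    [0,0,0],
  ],
)

```text
clock: 3.2
position: [0.4812, 0.3173, 0.0537]
eef_rot: [-2.233, -2.204, 0.007]
contact_force: [0.8, 0.6, -0.3]
finger_gap: 0.597
```

Run:
```python
from h import *
st()
crop("side",340,280,460,400,5,"a2s")
for z in(.0,.032): print(proj("side",[.4808,.3158,z]))
```

```text
t 3.2 pos [0.4812 0.3173 0.0537] yaw -0.7 tilt [-0.006 -0.   ] gap 52.0 j7 -0.56 F [ 0.8  0.6 -0.3]
[394.85379498 380.82725142]
[396.56413713 368.23763248]
```

View pics/a2s.png

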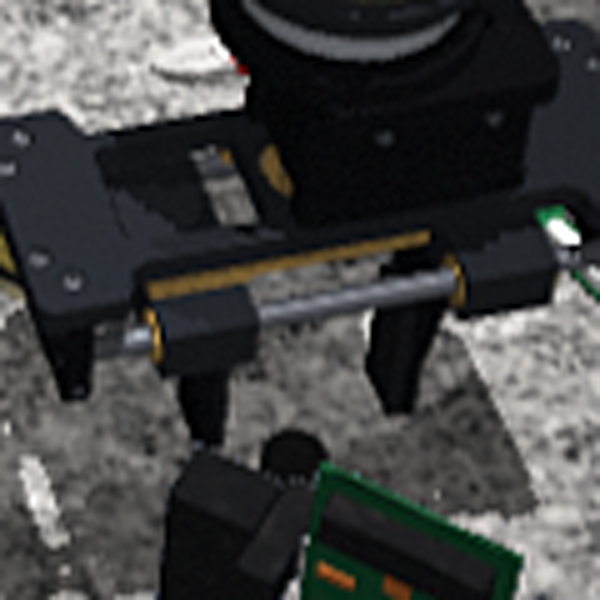

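Run:
```python
from h import *
p=[.4812,.3173,.0537]
print(proj("side",p),proj("side",[p[0]-.026,p[1],p[2]]),proj("side",[p[0]+.026,p[1],p[2]]))
print(ray("side",(398.6,371),.032))
print(-vision.camera_model("side")["R"].T@vision.camera_model("side")["t"])
```

```text
[397.84800803 360.19501506] [413.66479698 356.98059076] [381.85476166 363.44530056]
[0.4795017 0.3216243 0.032    ]
[0.74953429 0.87449223 0.81029979]
```

Request:
carry_out(
  jaw=[0.2,0.2,0.2,0.2,0.2,-1,-1,-1],
  translation=[
    [0,0,-0.02],
    [0,0,-0.02],
    [0,0,-0.006],
    [0,0,0],
    [0,0,0],
    [0,0,0],
    [0,0,0],
    [0,0,0],
  ],
  rotation=[
    [0,0,0],
    [0,0,0],
    [0,0,0],
    [0,0,0],
    [0,0,0],
    [0,0,0],
    [0,0,0],
    [0,0,0],
  ],
)

```text
clock: 4.25
position: [0.484, 0.3194, 0.0109]
eef_rot: [-2.233, -2.204, -0.005]
contact_force: [-0.5, 0.1, -0.1]
finger_gap: 0.344
```

Run:
```python
from h import *
st()
```

```text
t 4.25 pos [0.484  0.3194 0.0109] yaw -0.7 tilt [-0.001  0.005] gap 29.9 j7 -0.54 F [-0.5  0.1 -0.1]
```

Request:
carry_out(
  jaw=[-0.2,-0.2,-0.2,-1,-1,-1,-1,-1],
  translation=[
    [-0.003,-0.003,-0.005],
    [0,0,0],
    [0,0,0],
    [0,0,0],
    [0,0,0],
    [0,0,0],
    [0,0,0],
    [0,0,0],
  ],
  rotation=[
    [0,0,0],
    [0,0,0],
    [0,0,0],
    [0,0,0],
    [0,0,0],
    [0,0,0],
    [0,0,0],
    [0,0,0],
  ],
)

```text
clock: 5.25
position: [0.4807, 0.3161, 0.0054]
eef_rot: [-2.233, -2.205, -0.004]
contact_force: [0.2, -0.0, -0.3]
finger_gap: 0.231
```

Run:
```python
from h import *
st()
```

```text
t 5.25 pos [0.4807 0.3161 0.0054] yaw -0.7 tilt [-0.001  0.005] gap 20.1 j7 -0.54 F [ 0.2 -0.  -0.3]
```

Request:
carry_out(
  jaw=[-1,-1,-1,-1,-1,-1,-1,-1],
  translation=[
    [0,0,0.01],
    [0,0,0.03],
    [0,0,0.04],
    [0,0,0.045],
    [0,0,0.045],
    [0,0,0.045],
    [0,-0.02,0.03],
    [0,-0.04,0.01],
  ],
  rotation=[
    [0,0,0],
    [0,0,0],
    [0,0,0],
    [0,0,0],
    [0,0,0],
    [0,0,0],
    [0,0,0],
    [0,0,0],
  ],
)

```text
clock: 6.25
position: [0.4783, 0.2565, 0.2726]
eef_rot: [-2.227, -2.21, -0.008]
contact_force: [0.6, -0.7, -0.3]
finger_gap: 0.227
```

Request:
carry_out(
  jaw=[-1,-1,-1,-1,-1,-1,-1,-1],
  translation=[
    [0,-0.045,0],
    [0,-0.045,0],
    [0,-0.045,0],
    [0,-0.045,0],
    [0,-0.045,0],
    [0,-0.045,0],
    [0,-0.045,0],
    [0,-0.045,0],
  ],
  rotation=[
    [0,0,2],
    [0,0,2],
    [0,0,2],
    [0,0,2],
    [0,0,2],
    [0,0,2],
    [0,0,2],
    [0,0,2],
  ],
)

```text
clock: 7.25
position: [0.4775, -0.1157, 0.2812]
eef_rot: [-1.888, -2.509, -0.031]
contact_force: [0.9, 0.2, -0.1]
finger_gap: 0.229
```

Run:
```python
from h import *
st()
```

```text
t 7.25 pos [ 0.4775 -0.1157  0.2812] yaw 16.1 tilt [0.011 0.017] gap 19.9 j7 0.43 F [ 0.9  0.2 -0.1]
```

Request:
carry_out(
  jaw=[-1,-1,-1,-1,-1,-1,-1,-1],
  translation=[
    [0,-0.045,0],
    [0,-0.045,0],
    [0,-0.045,-0.02],
    [0,-0.045,-0.03],
    [-0.005,-0.045,-0.04],
    [-0.005,-0.03,-0.04],
    [0,-0.015,-0.04],
    [0,0,-0.02],
  ],
  rotation=[
    [0,0,0],
    [0,0,0],
    [0,0,0],
    [0,0,0],
    [0,0,0],
    [0,0,0],
    [0,0,0],
    [0,0,0],
  ],
)

```text
clock: 8.25
position: [0.4671, -0.3992, 0.0945]
eef_rot: [1.885, 2.498, 0.044]
contact_force: [0.3, 0.8, 0.3]
finger_gap: 0.23
```

Run:
```python
from h import *
st()
```

```text
t 8.25 pos [ 0.4671 -0.3992  0.0945] yaw 15.9 tilt [0.026 0.015] gap 20.1 j7 1.27 F [0.3 0.8 0.3]
```

Request:
carry_out(
  jaw=[-1,-1,-1,-1,-1,-1,-1,-1],
  translation=[
    [0,0.007,-0.01],
    [0,0,-0.02],
    [0,0,-0.01],
    [0,0,0],
    [0,0,0],
    [0,0,0],
    [0,0,0],
    [0,0,0],
  ],
  rotation=[
    [-0.9,1.5,0],
    [0,0,0],
    [0,0,0],
    [0,0,0],
    [0,0,0],
    [0,0,0],
    [0,0,0],
    [0,0,0],
  ],
)

```text
clock: 9.25
position: [0.4713, -0.3895, 0.0562]
eef_rot: [1.883, 2.509, 0.003]
contact_force: [0.2, -0.6, 0.1]
finger_gap: 0.228
```

Run:
```python
from h import *
st()
crop("top",340,180,500,300,5,"b1");crop("side",250,80,410,200,5,"b1s")
p=manip.state()["position"]
for n in("top","side"): print(n,proj(n,p))
```

```text
t 9.25 pos [ 0.4713 -0.3895  0.0562] yaw 16.2 tilt [ 0.005 -0.001] gap 19.8 j7 1.26 F [ 0.2 -0.6  0.1]
top [466.32162145 258.42464052]
side [302.66147282 130.74171434]
```

View pics/b1s.png

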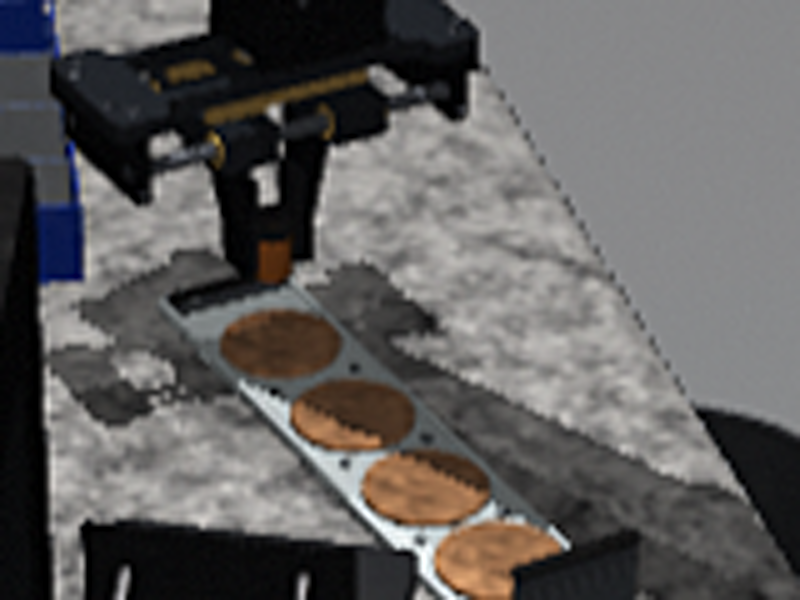

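View pics/b1.png

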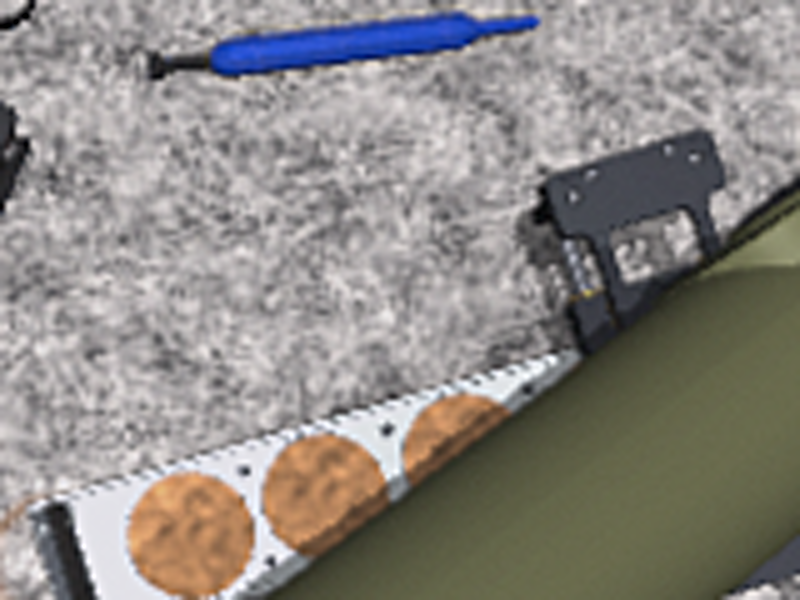

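Run:
```python
from h import *
p=manip.state()["position"]
c=proj("side",[p[0],p[1],.0508]);print(c)
# front edge nearest camera
cam=np.array([.7495,.8745]);d=cam-p[:2];d/=np.linalg.norm(d)
print(proj("side",[p[0]+.0105*d[0],p[1]+.0105*d[1],.0508]))
for o in ((0,0),(2,2),(2,3)):
  print(o,ray("side",np.array(sc((181,144),(270,120),5))-o,.01))
```

```text
[302.68647127 132.66251853]
[302.71586879 134.91216598]
(0, 0) [ 0.46551828 -0.38248026  0.01      ]
(2, 2) [ 0.46821328 -0.39258259  0.01      ]
(2, 3) [ 0.46717911 -0.39710578  0.01      ]
```

Request:
carry_out(
  jaw=[-1,-1,-1,-1,-1,-1,-1,-1],
  translation=[
    [-0.003,0,-0.01],
    [0,0,-0.01],
    [0,0,-0.006],
    [0,0,0],
    [0,0,0],
    [0,0,0],
    [0,0,0],
    [0,0,0],
  ],
  rotation=[
    [0,0,0],
    [0,0,0],
    [0,0,0],
    [0,0,0],
    [0,0,0],
    [0,0,0],
    [0,0,0],
    [0,0,0],
  ],
)

```text
clock: 10.35
position: [0.4679, -0.3893, 0.028]
eef_rot: [1.883, 2.509, 0.003]
contact_force: [0.2, 0.5, -0.9]
finger_gap: 0.231
```

Run:
```python
from h import *
st()
```

```text
t 10.35 pos [ 0.4679 -0.3893  0.028 ] yaw 16.2 tilt [ 0.004 -0.001] gap 20.1 j7 1.29 F [ 0.2  0.5 -0.9]
```

Down 12 mm, then release only the needed amount.

Request:
carry_out(
  jaw=[-1,-1,-1,-1,-1,-0.4,-0.2,-0.2],
  translation=[
    [0,0,-0.008],
    [0,-0.001,-0.004],
    [0,0,0],
    [0,0,0],
    [0,0,0],
    [0,0,0],
    [0,0,0],
    [0,0,0],
  ],
  rotation=[
    [0,0,0],
    [0,0,0],
    [0,0,0],
    [0,0,0],
    [0,0,0],
    [0,0,0],
    [0,0,0],
    [0,0,0],
  ],
)

```text
clock: 11.35
position: [0.4681, -0.3905, 0.0154]
eef_rot: [1.883, 2.509, 0.003]
contact_force: [0.1, 0.0, 0.3]
finger_gap: 0.381
```

Run:
```python
from h import *
st()
crop("side",250,80,410,200,5,"b2s")
```

```text
t 11.35 pos [ 0.4681 -0.3905  0.0154] yaw 16.2 tilt [ 0.005 -0.001] gap 33.2 j7 1.3 F [0.1 0.  0.3]
```

View pics/b2s.png

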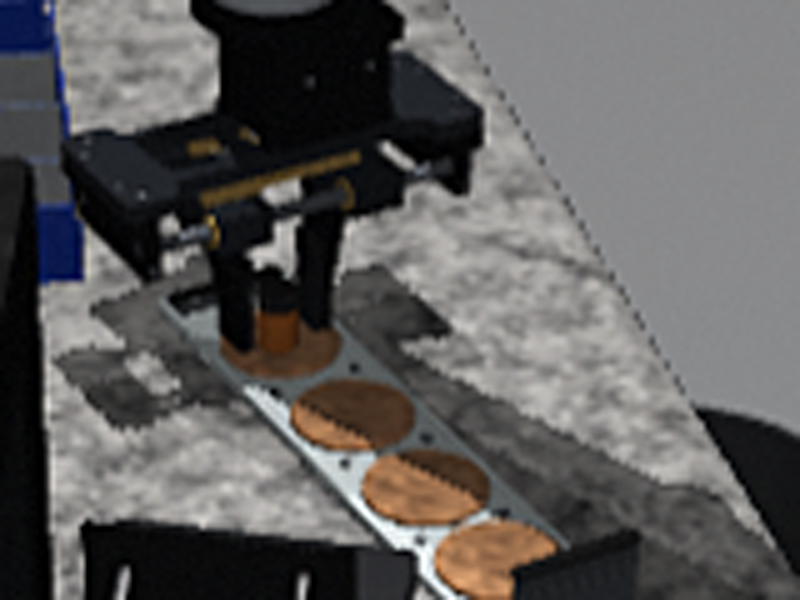

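Request:
carry_out(
  jaw=[-0.2,-0.2,0,0.2,0.2,0.2,0.2,0.2],
  translation=[
    [0,0,0.02],
    [0,0,0.04],
    [0,0,0.05],
    [0,0.02,0.05],
    [0,0.04,0.05],
    [0,0.055,0.02],
    [0,0.055,0],
    [0,0.055,0],
  ],
  rotation=[
    [0,0,0],
    [0,0,0],
    [0,0,0],
    [0,0,0],
    [0,0,6],
    [0,0,6],
    [0,0,6],
    [0,0,6],
  ],
)

```text
clock: 12.4
position: [0.4648, -0.1697, 0.2595]
eef_rot: [1.322, 2.834, 0.006]
contact_force: [1.5, 0.3, -0.2]
finger_gap: 0.6
```

Request:
carry_out(
  jaw=[0.2,0.2,0.2,0.2,0.2,0.2,0.2,0.2],
  translation=[
    [-0.005,0.045,0],
    [-0.005,0.045,0],
    [-0.005,0.045,0],
    [-0.005,0.045,0],
    [-0.005,0.035,-0.02],
    [-0.005,0.01,-0.03],
    [-0.005,0,-0.03],
    [0,0,-0.01],
  ],
  rotation=[
    [0,0,4],
    [0,0,4],
    [0,0,4],
    [0,0,0],
    [0,0,0],
    [0,0,0],
    [0,0,0],
    [0,0,0],
  ],
)

```text
clock: 13.4
position: [0.4298, 0.0628, 0.179]
eef_rot: [1.003, 2.947, 0.035]
contact_force: [-0.4, 1.2, 0.2]
finger_gap: 0.601
```

Run:
```python
from h import *
st()
crop("side",280,130,480,280,4,"c1s");crop("top",150,180,350,330,4,"c1")
```

```text
t 13.4 pos [0.4298 0.0628 0.179 ] yaw 52.4 tilt [0.034 0.012] gap 52.3 j7 0.62 F [-0.4  1.2  0.2]
```

View pics/c1s.png

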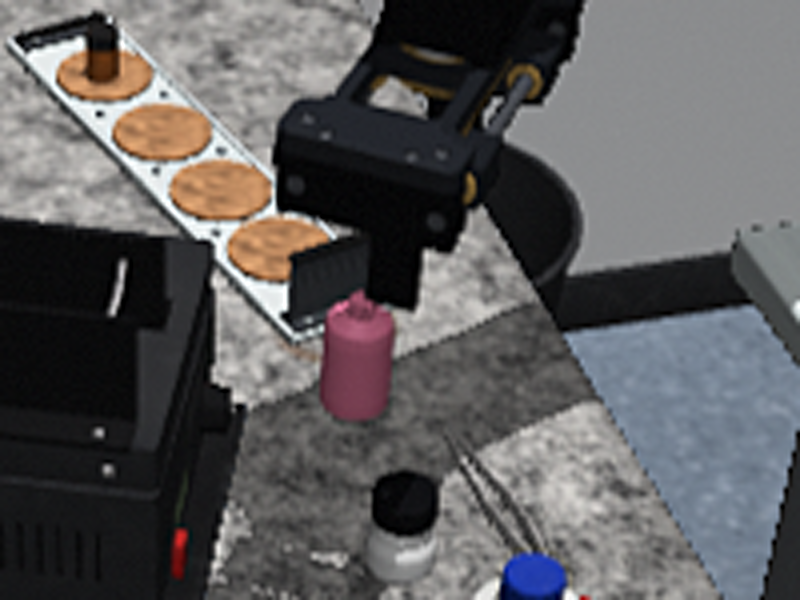

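View pics/c1.png

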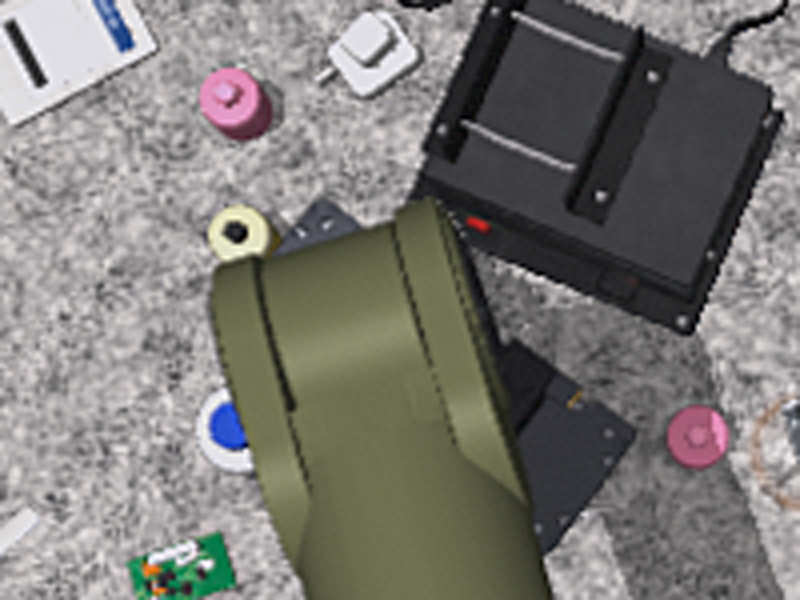

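Request:
carry_out(
  jaw=[0.2,0.2,0.2,0.2,0.2,0.2,0.2,0.2],
  translation=[
    [-0.004,0,-0.01],
    [0,0,-0.03],
    [0,0,-0.03],
    [0,0,-0.03],
    [0,0,-0.01],
    [0,0,0],
    [0,0,0],
    [0,0,0],
  ],
  rotation=[
    [-0.7,2,0],
    [0,0,0],
    [0,0,0],
    [0,0,0],
    [0,0,0],
    [0,0,0],
    [0,0,0],
    [0,0,0],
  ],
)

```text
clock: 14.5
position: [0.4342, 0.063, 0.074]
eef_rot: [1.015, 2.966, 0.007]
contact_force: [-0.6, 0.7, -0.0]
finger_gap: 0.6
```

Run:
```python
from h import *
st()
crop("side",320,190,460,300,5,"c2s")
p=manip.state()["position"];print(proj("side",p))
```

```text
t 14.5 pos [0.4342 0.063  0.074 ] yaw 52.2 tilt [0.008 0.002] gap 52.2 j7 0.7 F [-0.6  0.7 -0. ]
[376.42317646 241.6304972 ]
```

View pics/c2s.png

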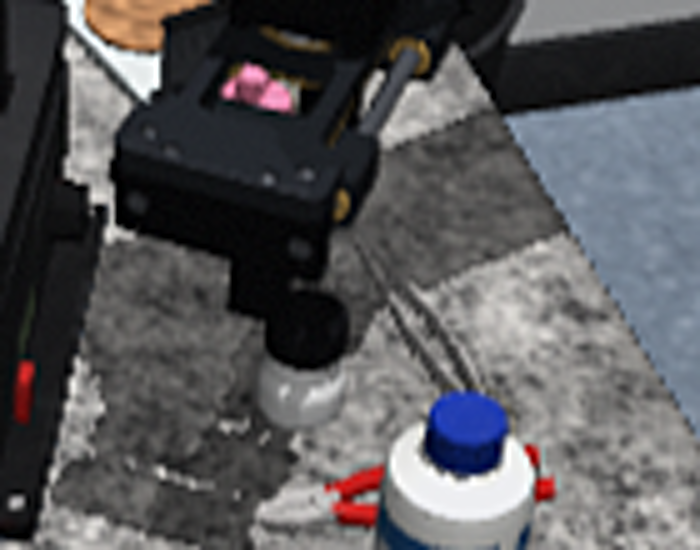

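Request:
carry_out(
  jaw=[0.2,0.2,0.2,0.2,0.2,0.2,0.2,0.2],
  translation=[
    [-0.01,-0.002,0],
    [0,0,0],
    [0,0,0],
    [0,0,0],
    [0,0,0],
    [0,0,0],
    [0,0,0],
    [0,0,0],
  ],
  rotation=[
    [0,0,0],
    [0,0,0],
    [0,0,0],
    [0,0,0],
    [0,0,0],
    [0,0,0],
    [0,0,0],
    [0,0,0],
  ],
)

```text
clock: 15.55
position: [0.4239, 0.0612, 0.0749]
eef_rot: [1.015, 2.965, 0.009]
contact_force: [-0.2, 0.4, -0.2]
finger_gap: 0.605
```

Run:
```python
from h import *
st();print(manip.state()["joint_pos"])
```

```text
t 15.55 pos [0.4239 0.0612 0.0749] yaw 52.2 tilt [0.009 0.003] gap 52.6 j7 0.69 F [-0.2  0.4 -0.2]
[-0.76744174 -0.04755827  0.55773352  2.17233158  0.02852444  1.00009292
  0.68570937]
```

Request:
carry_out(
  jaw=[0.2,0.2,0.2,0.2,0.2,0.2,0.2,0.2],
  translation=[
    [0,0,-0.008],
    [0,0,-0.008],
    [0,0,-0.008],
    [0,0,-0.008],
    [0,0,-0.008],
    [0,0,-0.008],
    [0,0,-0.004],
    [0,0,0],
  ],
  rotation=[
    [0,0,0],
    [0,0,0],
    [0,0,0],
    [0,0,0],
    [0,0,0],
    [0,0,0],
    [0,0,0],
    [0,0,0],
  ],
)

```text
clock: 16.55
position: [0.4232, 0.0608, 0.0184]
eef_rot: [1.015, 2.966, 0.007]
contact_force: [0.2, -0.5, -0.1]
finger_gap: 0.6
```

Run:
```python
from h import *
st()
```

```text
t 16.55 pos [0.4232 0.0608 0.0184] yaw 52.2 tilt [0.008 0.002] gap 52.2 j7 0.75 F [ 0.2 -0.5 -0.1]
```

Request:
carry_out(
  jaw=[-1,-1,-1,-1,-1,-1,-1,-1],
  translation=[
    [0.001,0,0.001],
    [0,0,0],
    [0,0,0],
    [0,0,0],
    [0,0,0],
    [0,0,0],
    [0,0,0.005],
    [0,0,0.005],
  ],
  rotation=[
    [0,0,0],
    [0,0,0],
    [0,0,0],
    [0,0,0],
    [0,0,0],
    [0,0,0],
    [0,0,0],
    [0,0,0],
  ],
  force=12,
)

```text
clock: 17.55
position: [0.4246, 0.0609, 0.0304]
eef_rot: [1.015, 2.965, 0.008]
contact_force: [-1.1, 0.7, -0.4]
finger_gap: 0.363
```

Run:
```python
from h import *
st()
crop("side",320,190,460,300,5,"c3s")
```

```text
t 17.55 pos [0.4246 0.0609 0.0304] yaw 52.2 tilt [0.008 0.002] gap 31.5 j7 0.74 F [-1.1  0.7 -0.4]
```

View pics/c3s.png

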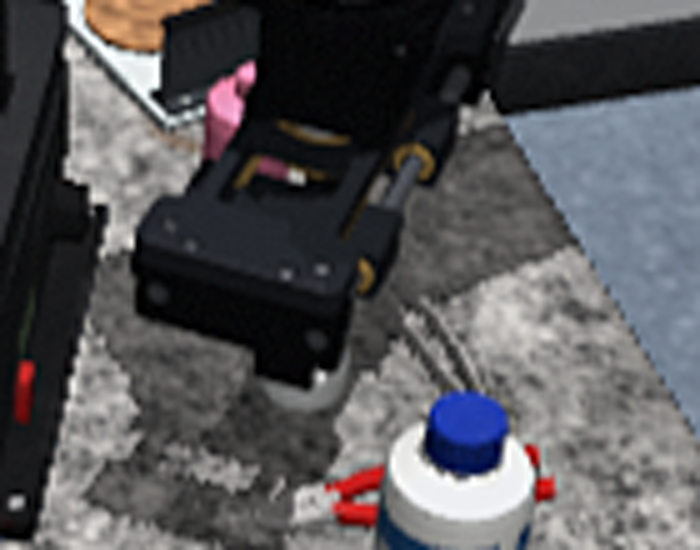

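Request:
carry_out(
  jaw=[-1,-1,-1,-1,-1,-1,-1,-1],
  translation=[
    [0,0,0.02],
    [0,0,0.035],
    [0,0,0.04],
    [0,0,0.04],
    [0,0,0.04],
    [0.004,-0.02,0.04],
    [0.004,-0.035,0.01],
    [0.004,-0.045,0],
  ],
  rotation=[
    [0,0,0],
    [0,0,0],
    [0,0,0],
    [0,0,0],
    [0,0,0],
    [0,0,0],
    [0,0,-4],
    [0,0,-4],
  ],
)

```text
clock: 18.6
position: [0.4354, -0.0406, 0.2642]
eef_rot: [1.219, 2.885, 0.01]
contact_force: [1.1, -0.6, -1.0]
finger_gap: 0.361
```

Request:
carry_out(
  jaw=[-1,-1,-1,-1,-1,-1,-1,-1],
  translation=[
    [0.004,-0.045,0],
    [0.004,-0.045,0],
    [0.004,-0.045,0],
    [0.004,-0.045,0],
    [0,-0.045,-0.01],
    [0,-0.03,-0.02],
    [0,-0.02,-0.03],
    [0,0,-0.02],
  ],
  rotation=[
    [0,0,-4],
    [0,0,-4],
    [0,0,-4],
    [0,0,-4],
    [0,0,-4],
    [0,0,-4],
    [0,0,-4],
    [0,0,0],
  ],
)

```text
clock: 19.6
position: [0.441, -0.3385, 0.1786]
eef_rot: [1.938, 2.46, -0.001]
contact_force: [0.1, 0.3, 0.2]
finger_gap: 0.357
```

Run:
```python
from h import *
st()
```

```text
t 19.6 pos [ 0.441  -0.3385  0.1786] yaw 13.5 tilt [ 0.007 -0.007] gap 31.0 j7 1.03 F [0.1 0.3 0.2]
```

Request:
carry_out(
  jaw=[-1,-1,-1,-1,-1,-1,-1,-1],
  translation=[
    [0.008,0.019,0],
    [0,0,-0.025],
    [0,0,-0.03],
    [0,0,-0.03],
    [0,0,-0.02],
    [0,0,-0.005],
    [0,0,0],
    [0,0,0],
  ],
  rotation=[
    [0,0,1.5],
    [0,0,0],
    [0,0,0],
    [0,0,0],
    [0,0,0],
    [0,0,0],
    [0,0,0],
    [0,0,0],
  ],
)

```text
clock: 20.6
position: [0.4516, -0.3151, 0.068]
eef_rot: [1.9, 2.487, 0.004]
contact_force: [-0.1, -0.6, -0.9]
finger_gap: 0.358
```

Run:
```python
from h import *
st()
crop("side",250,80,410,200,5,"c4s");crop("top",340,180,500,300,5,"c4")
```

```text
t 20.6 pos [ 0.4516 -0.3151  0.068 ] yaw 15.2 tilt [ 0.011 -0.005] gap 31.2 j7 1.12 F [-0.1 -0.6 -0.9]
```

View pics/c4s.png

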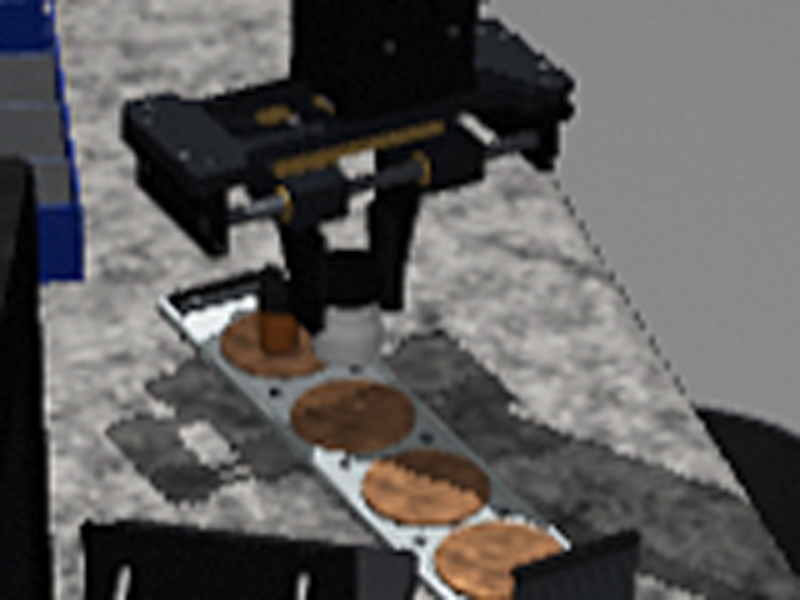

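Request:
carry_out(
  jaw=[-1,-1,-1,-1,-1,-1,-1,-1],
  translation=[
    [-0.0026,-0.0044,0],
    [0,0,0],
    [0,0,-0.008],
    [0,0,-0.008],
    [0,0,-0.008],
    [0,0,-0.005],
    [0,0,0],
    [0,0,0],
  ],
  rotation=[
    [0.3,0.6,0],
    [0,0,0],
    [0,0,0],
    [0,0,0],
    [0,0,0],
    [0,0,0],
    [0,0,0],
    [0,0,0],
  ],
)

```text
clock: 21.7
position: [0.4487, -0.32, 0.037]
eef_rot: [-1.907, -2.495, -0.001]
contact_force: [0.1, 0.5, 0.5]
finger_gap: 0.358
```

Run:
```python
from h import *
st()
```

```text
t 21.7 pos [ 0.4487 -0.32    0.037 ] yaw 15.2 tilt [-0.001  0.001] gap 31.1 j7 1.17 F [0.1 0.5 0.5]
```

Request:
carry_out(
  jaw=[-1,-1,-1,-1,-0.1,0.1,0.1,0.1],
  translation=[
    [0,0,-0.004],
    [0,0,-0.003],
    [0,0,0],
    [0,0,0],
    [0,0,0],
    [0,0,0],
    [0,0,0],
    [0,0,0],
  ],
  rotation=[
    [0,0,0],
    [0,0,0],
    [0,0,0],
    [0,0,0],
    [0,0,0],
    [0,0,0],
    [0,0,0],
    [0,0,0],
  ],
)

```text
clock: 22.7
position: [0.4494, -0.3204, 0.0303]
eef_rot: [1.907, 2.496, 0.001]
contact_force: [-0.7, -0.4, 0.4]
finger_gap: 0.544
```

Run:
```python
from h import *
st()
crop("side",250,80,410,200,5,"c5s")
```

```text
t 22.7 pos [ 0.4494 -0.3204  0.0303] yaw 15.2 tilt [0.001 0.   ] gap 47.3 j7 1.18 F [-0.7 -0.4  0.4]
```

View pics/c5s.png

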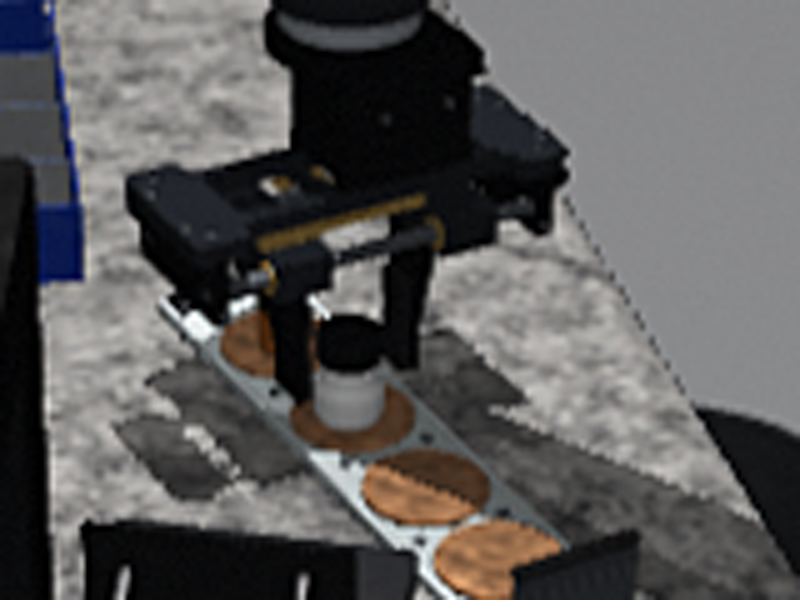

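Request:
carry_out(
  jaw=[0.1,0.1,0.3,0.5,0.5,0.5,0.5,0.5],
  translation=[
    [0,0,0.02],
    [0,0,0.04],
    [0,0,0.05],
    [0,0.02,0.05],
    [0,0.04,0.05],
    [0,0.055,0.02],
    [0,0.055,0],
    [0,0.055,0],
  ],
  rotation=[
    [0,0,0],
    [0,0,0],
    [0,0,0],
    [0,0,0],
    [0,0,-5],
    [0,0,-5],
    [0,0,-5],
    [0,0,-5],
  ],
)

```text
clock: 23.75
position: [0.4472, -0.1048, 0.2716]
eef_rot: [2.329, 2.101, 0.016]
contact_force: [1.6, -0.5, 0.3]
finger_gap: 0.75
```

Request:
carry_out(
  jaw=[0.5,0.5,0.5,0.5,0.5,0.5,0.5,0.5],
  translation=[
    [0.01,0.045,0],
    [0.01,0.045,0],
    [0.01,0.045,0],
    [0.01,0.045,0],
    [0.01,0.045,0],
    [0.01,0.045,0],
    [0.01,0.02,-0.01],
    [0.005,0,-0.02],
  ],
  rotation=[
    [0,0,-5],
    [0,0,-5],
    [0,0,-5],
    [0,0,-5],
    [0,0,-5],
    [0,0,-5],
    [0,0,-5],
    [0,0,0],
  ],
)

```text
clock: 24.75
position: [0.5252, 0.195, 0.2545]
eef_rot: [2.862, 1.266, 0.045]
contact_force: [0.4, 0.3, -0.2]
finger_gap: 0.752
```

Run:
```python
from h import *
st()
```

```text
t 24.75 pos [0.5252 0.195  0.2545] yaw -42.3 tilt [0.031 0.001] gap 65.4 j7 -1.11 F [ 0.4  0.3 -0.2]
```

Request:
carry_out(
  jaw=[0.5,0.5,0.5,0.5,0.5,0.5,0.5,0.5],
  translation=[
    [0.003,0.002,0],
    [0,0,-0.03],
    [0,0,-0.04],
    [0,0,-0.04],
    [0,0,-0.03],
    [0,0,-0.01],
    [0,0,0],
    [0,0,0],
  ],
  rotation=[
    [0,1.8,2],
    [0,0,0],
    [0,0,0],
    [0,0,0],
    [0,0,0],
    [0,0,0],
    [0,0,0],
    [0,0,0],
  ],
)

```text
clock: 25.75
position: [0.5327, 0.195, 0.1114]
eef_rot: [2.851, 1.315, 0.02]
contact_force: [0.8, 0.0, -0.3]
finger_gap: 0.75
```

Run:
```python
from h import *
st()
crop("side",270,200,430,320,5,"d1s");crop("top",140,180,300,300,5,"d1")
```

```text
t 25.75 pos [0.5327 0.195  0.1114] yaw -40.5 tilt [0.012 0.004] gap 65.3 j7 -1.0 F [ 0.8  0.  -0.3]
```

View pics/d1s.png

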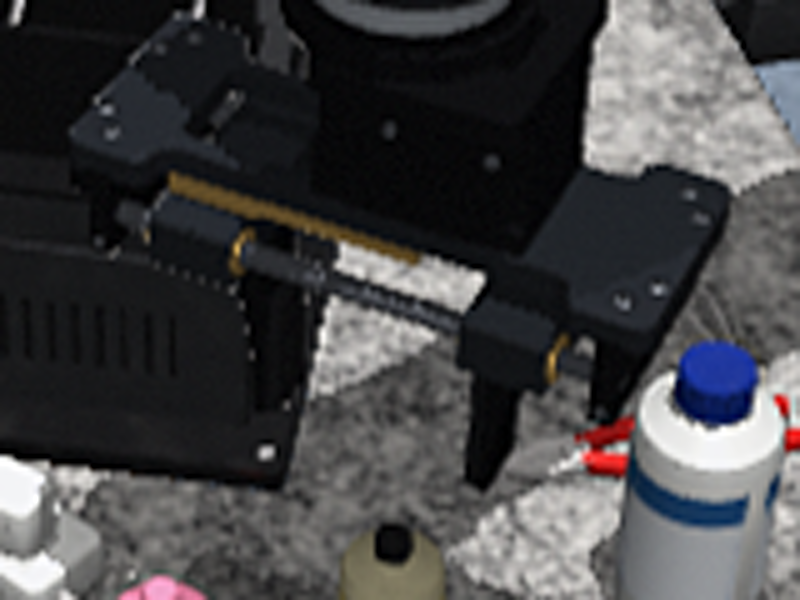

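View pics/d1.png

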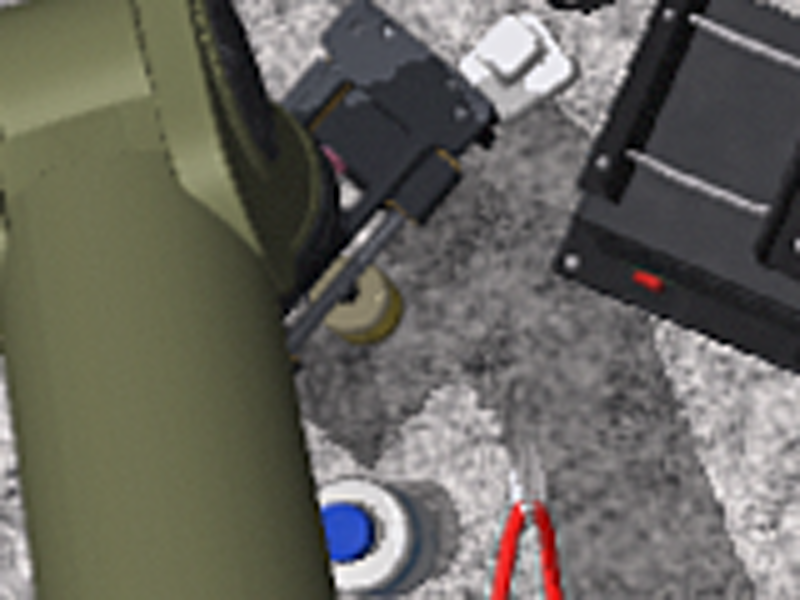

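Request:
carry_out(
  jaw=[0.5,0.5,0.5,0.5,0.5,0.5,0.5,0.5],
  translation=[
    [-0.004,0.0015,0],
    [0,0,0],
    [0,0,-0.01],
    [0,0,-0.01],
    [0,0,-0.01],
    [0,0,-0.005],
    [0,0,0],
    [0,0,0],
  ],
  rotation=[
    [-0.2,0.7,0],
    [0,0,0],
    [0,0,0],
    [0,0,0],
    [0,0,0],
    [0,0,0],
    [0,0,0],
    [0,0,0],
  ],
)

```text
clock: 26.85
position: [0.5284, 0.1967, 0.0742]
eef_rot: [-2.852, -1.315, 0.001]
contact_force: [0.9, -0.0, -0.4]
finger_gap: 0.751
```

Run:
```python
from h import *
st()
```

```text
t 26.85 pos [0.5284 0.1967 0.0742] yaw -40.5 tilt [-0.001  0.   ] gap 65.3 j7 -0.98 F [ 0.9 -0.  -0.4]
```

Request:
carry_out(
  jaw=[0.5,0.5,0.5,0.5,0.5,0.5,0.5,0.5],
  translation=[
    [0,0,-0.01],
    [0,0,-0.012],
    [0,0,-0.012],
    [0,0,-0.012],
    [0,0,-0.01],
    [0,0,-0.005],
    [0,0,0],
    [0,0,0],
  ],
  rotation=[
    [0,0,0],
    [0,0,0],
    [0,0,0],
    [0,0,0],
    [0,0,0],
    [0,0,0],
    [0,0,0],
    [0,0,0],
  ],
)

```text
clock: 27.85
position: [0.5283, 0.1966, 0.0087]
eef_rot: [-2.852, -1.316, 0.001]
contact_force: [0.0, -1.3, 0.5]
finger_gap: 0.751
```

Run:
```python
from h import *
st()
crop("side",270,200,430,320,5,"d2s")
```

```text
t 27.85 pos [0.5283 0.1966 0.0087] yaw -40.5 tilt [-0.001  0.   ] gap 65.4 j7 -0.94 F [ 0.  -1.3  0.5]
```

View pics/d2s.png

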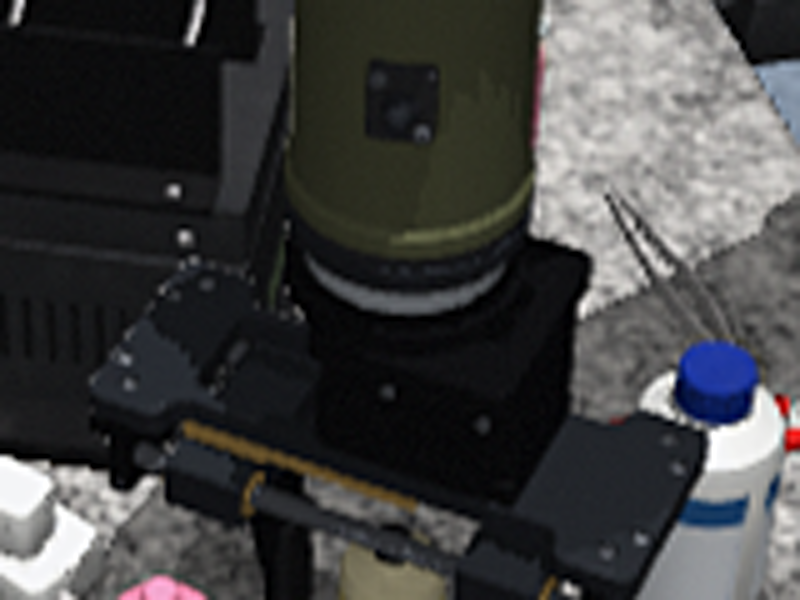

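Clear all round. Close on it and lift a bit.

Request:
carry_out(
  jaw=[-1,-1,-1,-1,-1,-1,-1,-1],
  translation=[
    [0,0,0.002],
    [0,0,0],
    [0,0,0],
    [0,0,0],
    [0,0,0],
    [0,0,0],
    [0,0,0],
    [0,0,0],
  ],
  rotation=[
    [0,0,0],
    [0,0,0],
    [0,0,0],
    [0,0,0],
    [0,0,0],
    [0,0,0],
    [0,0,0],
    [0,0,0],
  ],
  force=15,
)

```text
clock: 28.9
position: [0.5291, 0.1971, 0.012]
eef_rot: [-2.852, -1.315, -0.002]
contact_force: [-0.6, 0.6, 0.9]
finger_gap: 0.405
```

Run:
```python
from h import *
st()
```

```text
t 28.9 pos [0.5291 0.1971 0.012 ] yaw -40.5 tilt [0.001 0.001] gap 35.2 j7 -0.94 F [-0.6  0.6  0.9]
```

Request:
carry_out(
  jaw=[-1,-1,-1,-1,-1,-1,-1,-1],
  translation=[
    [0,0,0.02],
    [0,0,0.035],
    [0,0,0.045],
    [0,0,0.045],
    [0,0,0.045],
    [-0.01,0,0.045],
    [-0.015,-0.01,0.02],
    [-0.02,-0.03,0],
  ],
  rotation=[
    [0,0,0],
    [0,0,0],
    [0,0,0],
    [0,0,0],
    [0,0,0],
    [0,0,0],
    [0,0,4],
    [0,0,4],
  ],
)

```text
clock: 29.9
position: [0.4828, 0.1556, 0.2844]
eef_rot: [-2.751, -1.516, -0.013]
contact_force: [-0.6, -0.7, -0.6]
finger_gap: 0.408
```

Request:
carry_out(
  jaw=[-1,-1,-1,-1,-1,-1,-1,-1],
  translation=[
    [-0.02,-0.04,0],
    [-0.01,-0.045,0],
    [0,-0.045,0],
    [0,-0.045,0],
    [0,-0.045,0],
    [0,-0.045,0],
    [0,-0.04,0],
    [0,-0.035,0],
  ],
  rotation=[
    [0,0,6],
    [0,0,6],
    [0,0,6],
    [0,0,6],
    [0,0,6],
    [0,0,6],
    [0,0,6],
    [0,0,4],
  ],
)

```text
clock: 30.9
position: [0.4483, -0.1992, 0.2942]
eef_rot: [-1.907, -2.488, -0.041]
contact_force: [-0.2, 0.3, -0.3]
finger_gap: 0.408
```

Run:
```python
from h import *
st()
```

```text
t 30.9 pos [ 0.4483 -0.1992  0.2942] yaw 15.0 tilt [0.011 0.025] gap 35.5 j7 0.52 F [-0.2  0.3 -0.3]
```

Request:
carry_out(
  jaw=[-1,-1,-1,-1,-1,-1,-1,-1],
  translation=[
    [-0.008,-0.03,-0.02],
    [-0.009,-0.02,-0.04],
    [0,0,-0.04],
    [0,0,-0.04],
    [0,0,-0.04],
    [0,0,-0.02],
    [0,0,0],
    [0,0,0],
  ],
  rotation=[
    [-1.4,0.6,0],
    [0,0,0],
    [0,0,0],
    [0,0,0],
    [0,0,0],
    [0,0,0],
    [0,0,0],
    [0,0,0],
  ],
)

```text
clock: 31.9
position: [0.4305, -0.257, 0.0972]
eef_rot: [1.921, 2.476, 0.023]
contact_force: [0.6, 0.0, 0.1]
finger_gap: 0.409
```

Run:
```python
from h import *
st()
```

```text
t 31.9 pos [ 0.4305 -0.257   0.0972] yaw 14.4 tilt [0.015 0.007] gap 35.6 j7 0.95 F [0.6 0.  0.1]
```

Request:
carry_out(
  jaw=[-1,-1,-1,-1,-1,-1,-1,-1],
  translation=[
    [0,0.004,-0.005],
    [0,0,-0.01],
    [0,0,-0.012],
    [0,0,-0.012],
    [0,0,-0.012],
    [0,0,-0.006],
    [0,0,0],
    [0,0,0],
  ],
  rotation=[
    [-0.4,0.9,0.5],
    [0,0,0],
    [0,0,0],
    [0,0,0],
    [0,0,0],
    [0,0,0],
    [0,0,0],
    [0,0,0],
  ],
)

```text
clock: 32.9
position: [0.4319, -0.2527, 0.038]
eef_rot: [1.912, 2.492, 0.002]
contact_force: [0.1, 0.5, -0.0]
finger_gap: 0.407
```

Run:
```python
from h import *
st()
crop("side",250,80,410,200,5,"d4s")
```

```text
t 32.9 pos [ 0.4319 -0.2527  0.038 ] yaw 15.0 tilt [0.001 0.001] gap 35.4 j7 1.05 F [ 0.1  0.5 -0. ]
```

View pics/d4s.png

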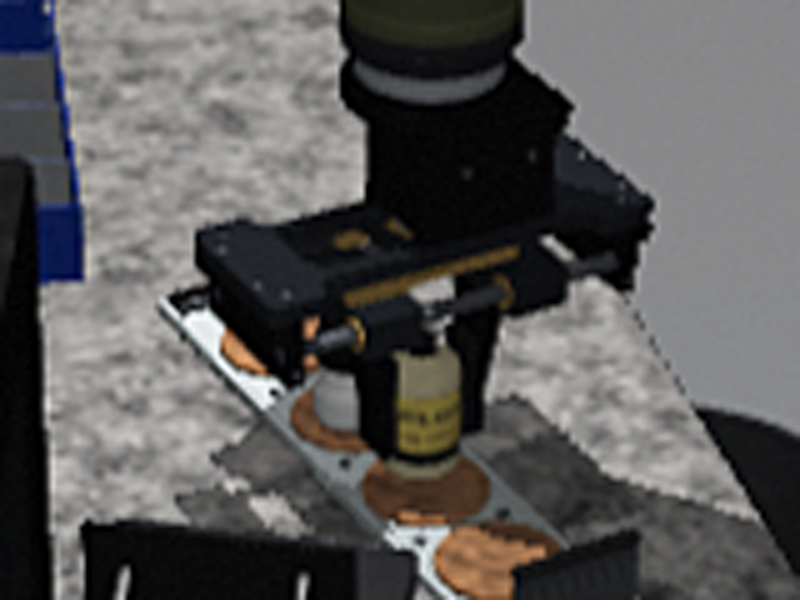

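Good: bottle at (428,460) above pad 2 (426,487). Lower 16 mm and release.

Request:
carry_out(
  jaw=[-1,-1,-1,-1,-1,0,0.2,0.2],
  translation=[
    [-0.001,0,-0.006],
    [0,0,-0.006],
    [0,0,-0.0015],
    [0,0,0],
    [0,0,0],
    [0,0,0],
    [0,0,0],
    [0,0,0],
  ],
  rotation=[
    [0,0,0],
    [0,0,0],
    [0,0,0],
    [0,0,0],
    [0,0,0],
    [0,0,0],
    [0,0,0],
    [0,0,0],
  ],
)

```text
clock: 33.95
position: [0.432, -0.2528, 0.0246]
eef_rot: [1.91, 2.491, 0.004]
contact_force: [-0.4, 1.3, -0.1]
finger_gap: 0.583
```

Run:
```python
from h import *
st()
crop("side",250,80,410,200,5,"d5s")
```

```text
t 33.95 pos [ 0.432  -0.2528  0.0246] yaw 15.0 tilt [0.004 0.   ] gap 50.7 j7 1.07 F [-0.4  1.3 -0.1]
```

View pics/d5s.png

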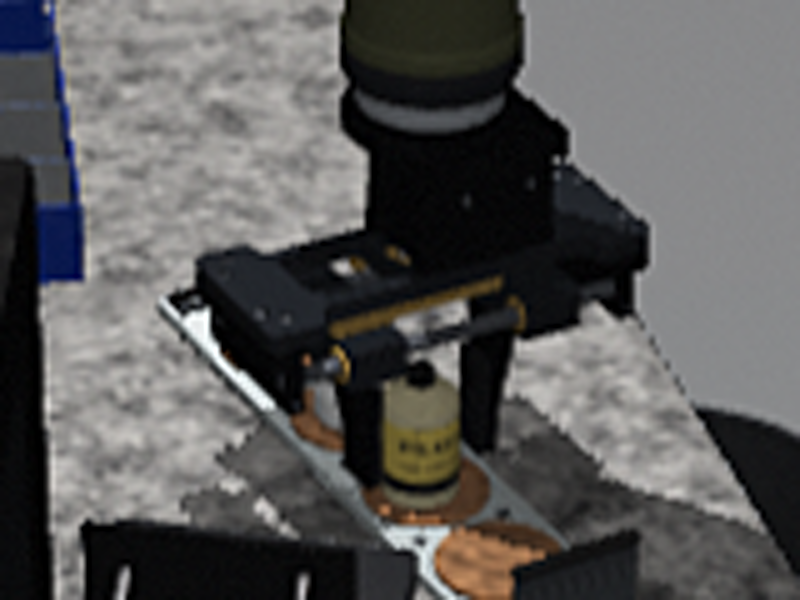

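Request:
carry_out(
  jaw=[0.2,0.2,0.3,1,1,1,1,1],
  translation=[
    [0,0,0.02],
    [0,0,0.04],
    [0,0,0.05],
    [0,0.02,0.05],
    [0,0.04,0.05],
    [0,0.055,0.02],
    [0,0.055,0],
    [0,0.055,0],
  ],
  rotation=[
    [0,0,0],
    [0,0,0],
    [0,0,0],
    [0,0,0],
    [0,0,0],
    [0,0,0],
    [0,0,0],
    [0,0,0],
  ],
)

```text
clock: 35.0
position: [0.4299, -0.027, 0.2622]
eef_rot: [1.925, 2.477, 0.016]
contact_force: [1.5, 0.4, -0.7]
finger_gap: 0.991
```

Request:
carry_out(
  jaw=[1,1,1,1,1,1,1,1],
  translation=[
    [0,0.045,0],
    [0,0.045,0],
    [0,0.045,0],
    [0,0.045,0],
    [0,0.03,0],
    [0,0.015,0],
    [0,0,0],
    [0,0,0],
  ],
  rotation=[
    [0,0,0],
    [0,0,0],
    [0,0,0],
    [0,0,0],
    [0,0,0],
    [0,0,0],
    [0,0,0],
    [0,0,0],
  ],
)

```text
clock: 36.0
position: [0.4286, 0.2061, 0.2621]
eef_rot: [1.922, 2.479, 0.018]
contact_force: [-0.5, -0.2, 0.3]
finger_gap: 0.996
```

Run:
```python
from h import *
st()
crop("side",250,80,410,200,5,"e1s");crop("top",330,220,490,320,5,"e1")
```

```text
t 36.0 pos [0.4286 0.2061 0.2621] yaw 14.4 tilt [0.011 0.006] gap 86.6 j7 -0.29 F [-0.5 -0.2  0.3]
```

View pics/e1.png

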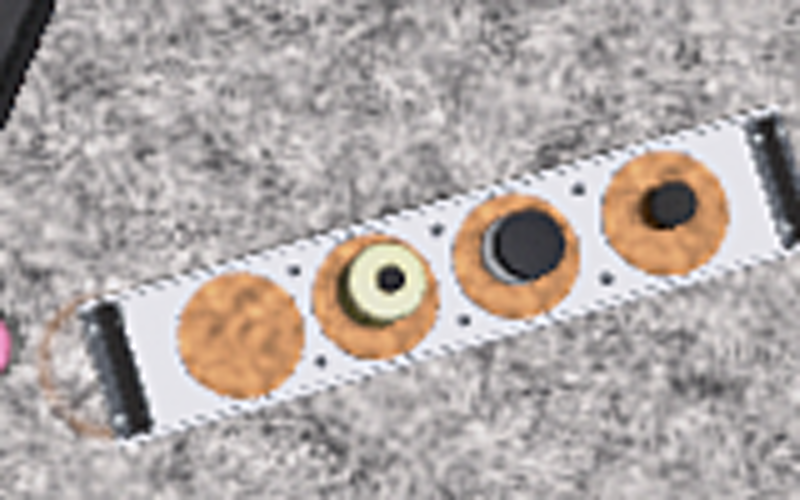

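View pics/e1s.png

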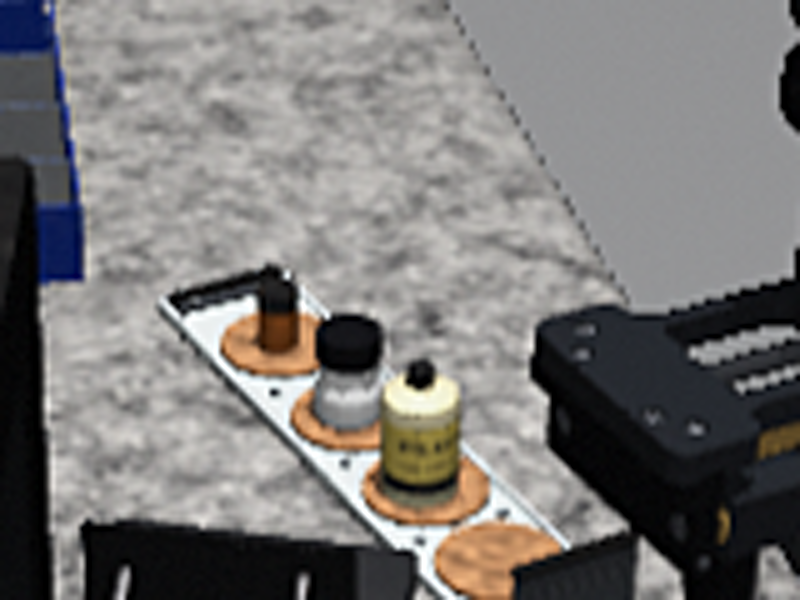

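Run:
```python
from h import *
o=(330,220)
for n,pc,oc,z in (("small",(375,297),(391,278),.076),("wide",(516,256),(530,245),.057),("jar",(665,213),(670,205),.042),("pad1",(241,335),(241,335),.01)):
    a=ray("top",sc(pc,o,5),.01);b=ray("top",sc(oc,o,5),z);print(n,a,(b-a)[:2]*1000)
```

```text
small [ 0.43008722 -0.25387447  0.01      ] [4.09118894 1.67640673]
wide [ 0.44808493 -0.32067434  0.01      ] [1.23550102 2.19299213]
jar [ 0.46700109 -0.39144677  0.01      ] [0.72975365 5.10466569]
pad1 [ 0.4134775 -0.1905662  0.01     ] [0. 0.]
```

Request:
carry_out(
  jaw=[1,1,1,1,1,1,1,1],
  translation=[
    [-0.013,-0.017,0],
    [0,0,-0.02],
    [0,0,-0.03],
    [0,0,-0.03],
    [0,0,-0.02],
    [0,0,0],
    [0,0,0],
    [0,0,0],
  ],
  rotation=[
    [-0.3,0.6,0],
    [0,0,0],
    [0,0,0],
    [0,0,0],
    [0,0,0],
    [0,0,0],
    [0,0,0],
    [0,0,0],
  ],
)

```text
clock: 37.1
position: [0.4181, 0.1827, 0.1635]
eef_rot: [1.94, 2.471, 0.014]
contact_force: [-0.0, -0.4, 0.3]
finger_gap: 0.999
```

Run:
```python
from h import *
st()
```

```text
t 37.1 pos [0.4181 0.1827 0.1635] yaw 13.7 tilt [0.005 0.007] gap 86.9 j7 -0.26 F [-0.  -0.4  0.3]
```

Request:
carry_out(
  jaw=[1,1,1,1,1,1,1,1],
  translation=[
    [-0.0025,0.0065,0],
    [0,0,0],
    [0,0,-0.008],
    [0,0,-0.008],
    [0,0,-0.008],
    [0,0,-0.006],
    [0,0,0],
    [0,0,0],
  ],
  rotation=[
    [-0.4,0.3,1],
    [0,0,0],
    [0,0,0],
    [0,0,0],
    [0,0,0],
    [0,0,0],
    [0,0,0],
    [0,0,0],
  ],
)

```text
clock: 38.1
position: [0.4157, 0.1899, 0.1321]
eef_rot: [1.916, 2.489, 0.001]
contact_force: [-0.1, -0.1, 0.5]
finger_gap: 0.994
```

Run:
```python
from h import *
st()
crop("side",330,200,490,320,5,"e2s")
```

```text
t 38.1 pos [0.4157 0.1899 0.1321] yaw 14.8 tilt [ 0.001 -0.   ] gap 86.5 j7 -0.24 F [-0.1 -0.1  0.5]
```

View pics/e2s.png

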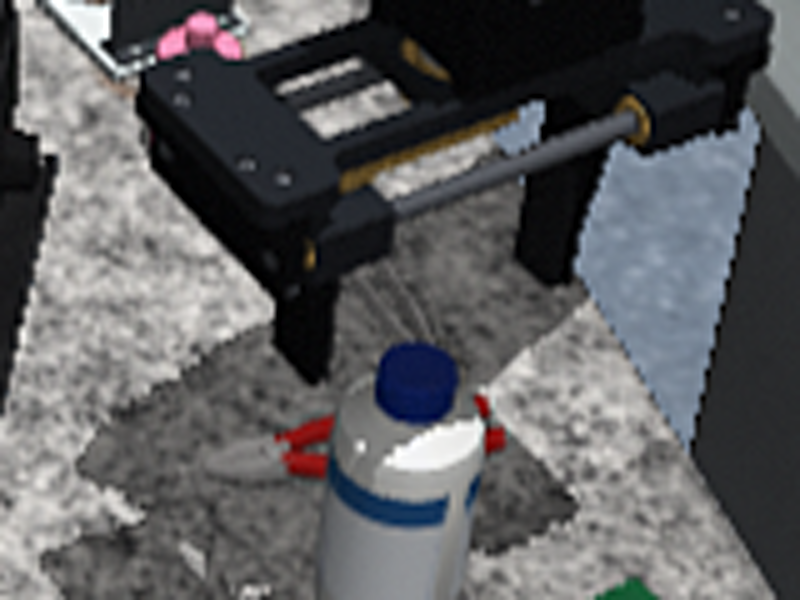

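Request:
carry_out(
  jaw=[1,1,1,1,1,1,1,1],
  translation=[
    [0,0,-0.01],
    [0,0,-0.013],
    [0,0,-0.013],
    [0,0,-0.013],
    [0,0,-0.013],
    [0,0,-0.01],
    [0,0,-0.004],
    [0,0,0],
  ],
  rotation=[
    [0,0,0],
    [0,0,0],
    [0,0,0],
    [0,0,0],
    [0,0,0],
    [0,0,0],
    [0,0,0],
    [0,0,0],
  ],
)

```text
clock: 39.15
position: [0.4151, 0.1895, 0.0501]
eef_rot: [1.916, 2.489, -0.001]
contact_force: [0.4, -0.0, 0.3]
finger_gap: 1.002
```

Run:
```python
from h import *
st()
```

```text
t 39.15 pos [0.4151 0.1895 0.0501] yaw 14.8 tilt [-0.    -0.001] gap 87.2 j7 -0.19 F [ 0.4 -0.   0.3]
```

Request:
carry_out(
  jaw=[-1,-1,-1,-1,-1,-1,-1,-1],
  translation=[
    [0,0,0],
    [0,0,0],
    [0,0,0],
    [0,0,0],
    [0,0,0],
    [0,0,0],
    [0,0,0],
    [0,0,0],
  ],
  rotation=[
    [0,0,0],
    [0,0,0],
    [0,0,0],
    [0,0,0],
    [0,0,0],
    [0,0,0],
    [0,0,0],
    [0,0,0],
  ],
  force=20,
)

```text
clock: 40.15
position: [0.416, 0.1902, 0.0513]
eef_rot: [1.915, 2.489, 0.003]
contact_force: [-0.3, 0.2, -0.3]
finger_gap: 0.582
```

Run:
```python
from h import *
st()
```

```text
t 40.15 pos [0.416  0.1902 0.0513] yaw 14.8 tilt [0.002 0.001] gap 50.6 j7 -0.19 F [-0.3  0.2 -0.3]
```

Request:
carry_out(
  jaw=[-1,-1,-1,-1,-1,-1,-1,-1],
  translation=[
    [0,0,0.015],
    [0,0,0.03],
    [0,0,0.035],
    [0,0,0.04],
    [0,0,0.04],
    [0,0,0.04],
    [0,-0.01,0.03],
    [0,-0.025,0.005],
  ],
  rotation=[
    [0,0,0],
    [0,0,0],
    [0,0,0],
    [0,0,0],
    [0,0,0],
    [0,0,0],
    [0,0,0],
    [0,0,0],
  ],
)

```text
clock: 41.15
position: [0.4142, 0.153, 0.299]
eef_rot: [1.913, 2.489, 0.006]
contact_force: [0.6, -1.0, -1.5]
finger_gap: 0.581
```

Request:
carry_out(
  jaw=[-1,-1,-1,-1,-1,-1,-1,-1],
  translation=[
    [0,-0.03,0],
    [0,-0.04,0],
    [0,-0.045,0],
    [0,-0.045,0],
    [0,-0.045,0],
    [0,-0.04,0],
    [0,-0.035,0],
    [0,-0.025,0],
  ],
  rotation=[
    [0,0,0],
    [0,0,0],
    [0,0,0],
    [0,0,0],
    [0,0,0],
    [0,0,0],
    [0,0,0],
    [0,0,0],
  ],
)

```text
clock: 42.15
position: [0.4037, -0.1738, 0.2914]
eef_rot: [-1.924, -2.476, 0.003]
contact_force: [-0.7, 0.9, -1.7]
finger_gap: 0.576
```

Run:
```python
from h import *
st()
```

```text
t 42.15 pos [ 0.4037 -0.1738  0.2914] yaw 14.3 tilt [-0.006  0.002] gap 50.1 j7 0.43 F [-0.7  0.9 -1.7]
```

Request:
carry_out(
  jaw=[-1,-1,-1,-1,-1,-1,-1,-1],
  translation=[
    [0.01,-0.017,-0.01],
    [0,0,-0.03],
    [0,0,-0.03],
    [0,0,-0.03],
    [0,0,-0.02],
    [0,0,-0.01],
    [0,0,0],
    [0,0,0],
  ],
  rotation=[
    [0,-0.3,0.5],
    [0,0,0],
    [0,0,0],
    [0,0,0],
    [0,0,0],
    [0,0,0],
    [0,0,0],
    [0,0,0],
  ],
)

```text
clock: 43.15
position: [0.4013, -0.2009, 0.1519]
eef_rot: [-1.929, -2.465, 0.0]
contact_force: [0.1, 0.3, -0.8]
finger_gap: 0.58
```

Run:
```python
from h import *
st()
```

```text
t 43.15 pos [ 0.4013 -0.2009  0.1519] yaw 13.9 tilt [-0.009  0.007] gap 50.5 j7 0.57 F [ 0.1  0.3 -0.8]
```

Request:
carry_out(
  jaw=[-1,-1,-1,-1,-1,-1,-1,-1],
  translation=[
    [0.012,0.01,0],
    [0,0,0],
    [0,0,-0.01],
    [0,0,-0.01],
    [0,0,-0.01],
    [0,0,-0.005],
    [0,0,0],
    [0,0,0],
  ],
  rotation=[
    [-0.4,-0.5,1],
    [0,0,0],
    [0,0,0],
    [0,0,0],
    [0,0,0],
    [0,0,0],
    [0,0,0],
    [0,0,0],
  ],
)

```text
clock: 44.15
position: [0.4148, -0.1903, 0.1154]
eef_rot: [1.911, 2.491, 0.0]
contact_force: [-0.2, -0.4, -1.3]
finger_gap: 0.582
```

Run:
```python
from h import *
st()
crop("side",290,100,450,220,5,"f1s")
```

```text
t 44.15 pos [ 0.4148 -0.1903  0.1154] yaw 15.0 tilt [ 0.002 -0.001] gap 50.6 j7 0.61 F [-0.2 -0.4 -1.3]
```

View pics/f1s.png

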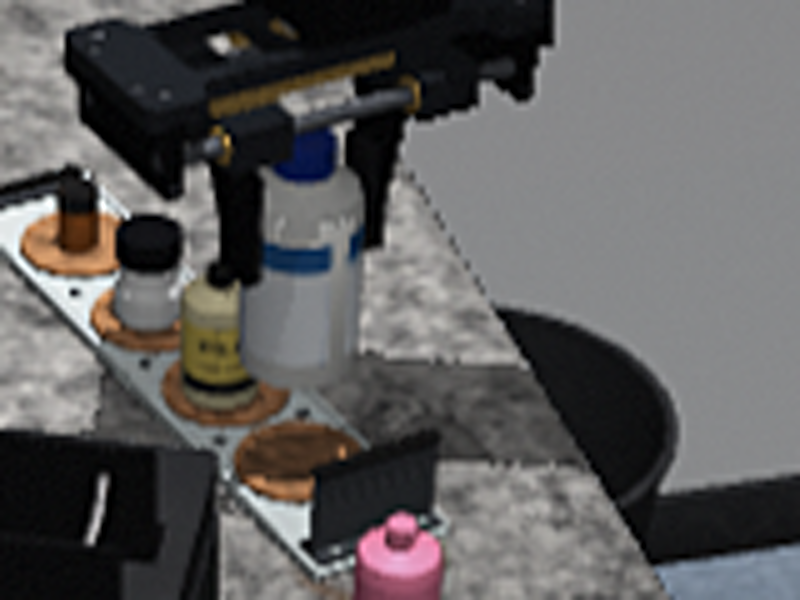

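Request:
carry_out(
  jaw=[-1,-1,-1,-1,-1,-1,-1,-1],
  translation=[
    [-0.001,-0.001,-0.008],
    [0,0,-0.01],
    [0,0,-0.01],
    [0,0,-0.01],
    [0,0,-0.007],
    [0,0,0],
    [0,0,0],
    [0,0,0],
  ],
  rotation=[
    [0,0,0],
    [0,0,0],
    [0,0,0],
    [0,0,0],
    [0,0,0],
    [0,0,0],
    [0,0,0],
    [0,0,0],
  ],
)

```text
clock: 45.2
position: [0.4139, -0.1914, 0.0673]
eef_rot: [1.91, 2.491, 0.0]
contact_force: [-1.0, -0.9, -0.6]
finger_gap: 0.58
```

Run:
```python
from h import *
st()
```

```text
t 45.2 pos [ 0.4139 -0.1914  0.0673] yaw 15.0 tilt [ 0.002 -0.001] gap 50.5 j7 0.69 F [-1.  -0.9 -0.6]
```

Request:
carry_out(
  jaw=[-1,-1,-1,-1,-1,0.3,0.5,0.6],
  translation=[
    [0,0,-0.003],
    [0,0,-0.003],
    [0,0,0],
    [0,0,0],
    [0,0,0],
    [0,0,0],
    [0,0,0],
    [0,0,0],
  ],
  rotation=[
    [0,0,0],
    [0,0,0],
    [0,0,0],
    [0,0,0],
    [0,0,0],
    [0,0,0],
    [0,0,0],
    [0,0,0],
  ],
)

```text
clock: 46.2
position: [0.4149, -0.1915, 0.0618]
eef_rot: [1.909, 2.49, 0.003]
contact_force: [-0.6, -0.6, -0.7]
finger_gap: 0.76
```

Run:
```python
from h import *
st()
crop("side",290,100,450,220,5,"f2s")
```

```text
t 46.2 pos [ 0.4149 -0.1915  0.0618] yaw 15.0 tilt [ 0.004 -0.001] gap 66.1 j7 0.7 F [-0.6 -0.6 -0.7]
```

View pics/f2s.png

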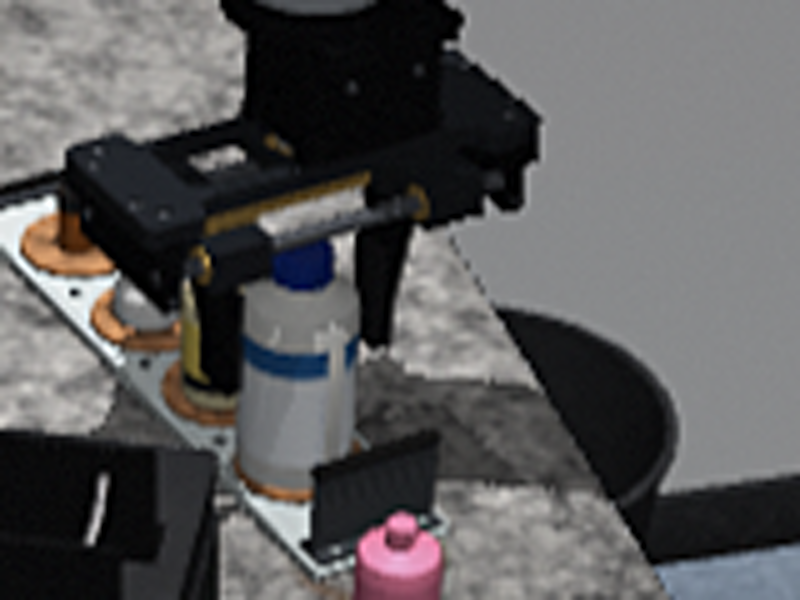

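Request:
carry_out(
  jaw=[0.6,0.6,0.6,0.6,0.6,0.6,0.6,0.6],
  translation=[
    [0,0,0.015],
    [0,0,0.03],
    [0,0,0.04],
    [0,0,0.04],
    [0,0,0.04],
    [0,0.01,0.04],
    [0,0.03,0.01],
    [0,0.045,0],
  ],
  rotation=[
    [0,0,0],
    [0,0,0],
    [0,0,0],
    [0,0,0],
    [0,0,0],
    [0,0,0],
    [0,0,0],
    [0,0,0],
  ],
)

```text
clock: 47.25
position: [0.4133, -0.1106, 0.2926]
eef_rot: [1.921, 2.47, 0.011]
contact_force: [0.4, 1.3, -1.2]
finger_gap: 0.798
```

Request:
carry_out(
  jaw=[0.6,0.6,0.6,0.6,0.6,0.6,0.6,0.6],
  translation=[
    [0.005,0.045,0],
    [0.005,0.045,0],
    [0.005,0.045,0],
    [0.005,0.045,0],
    [0.005,0.045,0],
    [0,0.03,0],
    [0,0,0],
    [0,0,0],
  ],
  rotation=[
    [0,0,0],
    [0,0,0],
    [0,0,0],
    [0,0,0],
    [0,0,0],
    [0,0,0],
    [0,0,0],
    [0,0,0],
  ],
)

```text
clock: 48.25
position: [0.4383, 0.1516, 0.3033]
eef_rot: [1.916, 2.457, 0.028]
contact_force: [-0.4, -0.4, -0.2]
finger_gap: 0.803
```

Run:
```python
from h import *
st()
crop("side",250,80,410,200,5,"g1s");crop("top",330,220,490,320,5,"g1");crop("top",160,220,320,330,5,"g2")
```

```text
t 48.25 pos [0.4383 0.1516 0.3033] yaw 14.1 tilt [ 0.031 -0.001] gap 69.9 j7 -0.19 F [-0.4 -0.4 -0.2]
```

View pics/g1s.png

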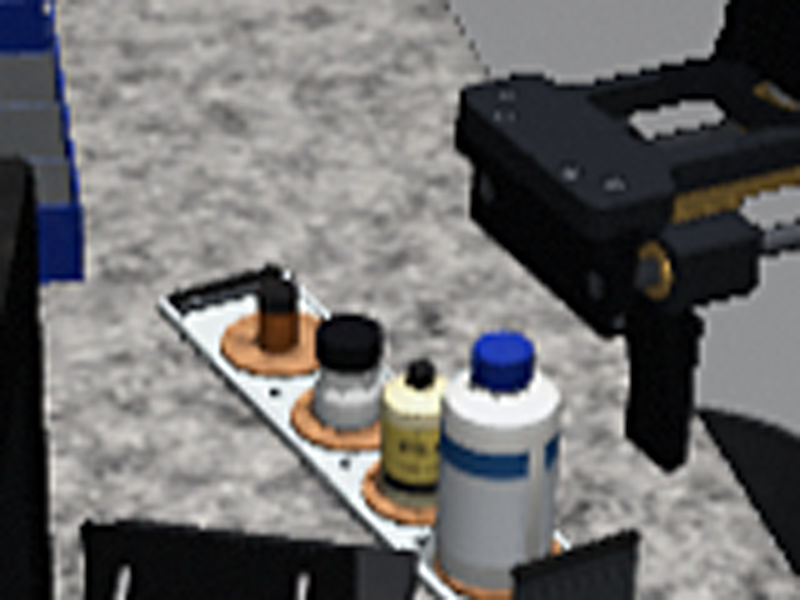

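View pics/g1.png

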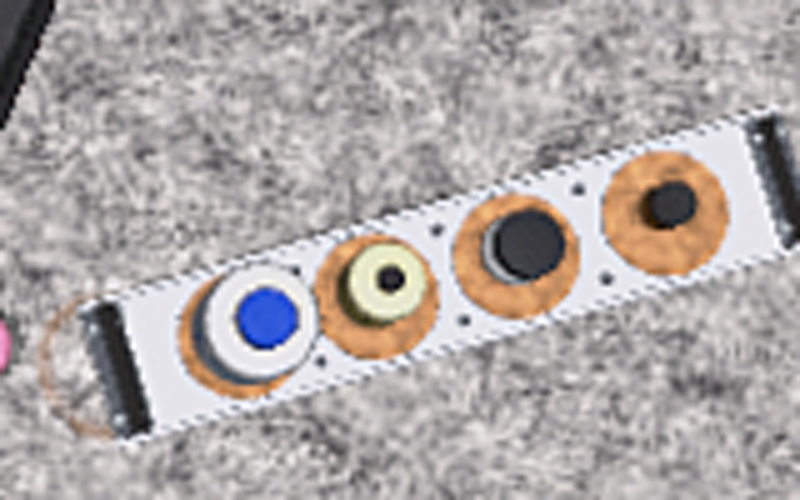

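View pics/g2.png

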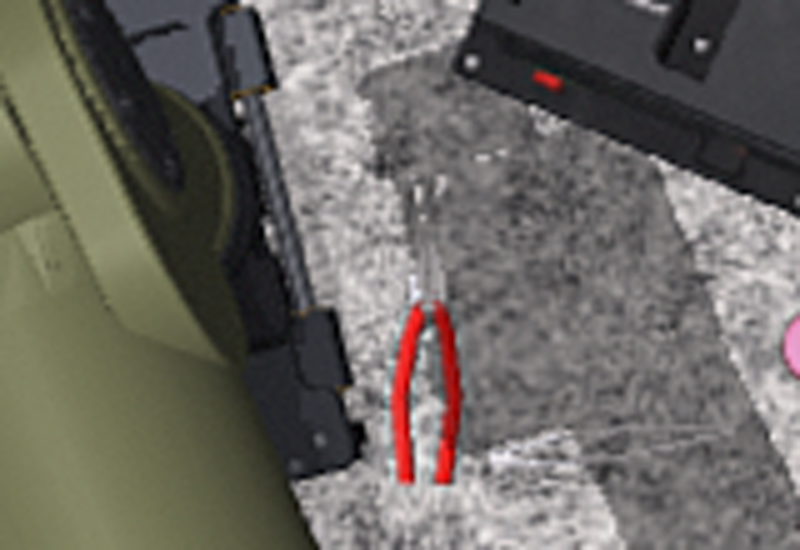

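Run:
```python
from h import *
a=ray("top",sc((241,335),(330,220),5),.01);b=ray("top",sc((268,318),(330,220),5),.12);print((b-a)*1000)
print(manip.state()["qd"].round(3))
manip.job_done()
```

```text
[  1.30370064  -1.63869138 110.        ]
[ 0.001  0.003  0.002  0.004 -0.002 -0.003  0.001]
the job is handed in; nothing more can be done
```

All four containers are standing on the cork pads in height order, and I handed the job in at about 48 s of the 128 s allowed. The bookend is beside pad 1, so the order is large bottle on pad 1, small bottle on pad 2, wide jar on pad 3 and little jar on pad 4.

**Last checks, from the top camera:**

| Container | Pad | Measured distance from pad centre |
|---|---|---|
| large bottle | 1 | about 2 mm |
| small bottle | 2 | about 4.5 mm |
| wide jar | 3 | about 2.5 mm |
| little jar | 4 | about 5 mm |

- **Limits:** all four offsets are inside the 14 mm limit. They all looked upright in both views.
- **Pliers:** their joint is at the same pixel as at the start.
- **Gripper:** open, well clear of everything, and the arm is at rest.

**One disagreement:** the side camera placed the pads 7–9 mm from where the top camera did, in y. When I compared both with the gripper's known position, the side camera turned out to be offset, so I relied mainly on the top camera.

**One minor slip:** the small bottle was released about 2.5 mm above its pad and stayed upright.

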